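# Unlock and unload a transdermal test cylinder from its loading mandrel

## Robot

A 6-joint arm with a two-finger parallel gripper is mounted at the origin on the work surface. World frame = base frame: x ahead of the robot, y to its left, z up, the work surface at z = 0. Lengths are in m, angles in rad, forces in N, time in s.
With the tool pointing down it reaches from about 0.225 to 0.725 m from the base axis. Payload 3.1 kg.
Tool frame: the origin (TCP) lies midway between the tips of the shut fingers; the grasp point (between the pads) lies 19 mm behind it; z points along the fingers, x is the direction in which the jaws open and shut, and the axes are right-handed (so a half turn about z gives the same grasp; the last joint's range is limited). The gripper opens to 85 mm and grips with 20 to 120 N. Pads are 22 mm wide; open, the fingers measure 114 mm over their backs; the gripper's body (76 mm by 85 mm) begins 54 mm behind the grasp point. The pads swing forward as they close: fully open they stand 13 mm farther back than shut.
Start: joints at [-1.33, 0.048, 0.099, 1.622, 0, 1.443], TCP at [0.189, -0.49, 0.231] pointing down, gripper open.
Joint ranges: [-2.91, 2.91], [-0.99, 1.94], [-1.21, 1.42], [-2.12, 2.29], [-1.49, 1.47], [-3.14, 3.14]. Speed limits (rad/s): [2.79, 2.79, 3.14, 3.14, 3.14, 3.14].

## Interface

Orientations are given as a rotation vector (axis times angle).
In Python, from rig import get_state, snapshot, camera_model, job_done, spot_in, pinpoint gives the robot as it stands.
- The arm moves only by the tool play_rows, never from a script. Its argument "steps" is a list of rows, each a list of 5 numbers: the shift along the tool's x, y, z in mm, then the turn about the tool's z in rad, then the opening, from 0 (shut) to 1 (fully open). A call has 1 to 20 rows; each row is the pose to reach, as a shift and turn from the pose commanded when the call began, along the tool's axes at that moment; what a row does not reach only later rows make up. A row lasts 1/10 s, in which the tool goes at most 50 mm and 8.59 degrees, less where a joint would pass 70% of its speed; a pose out of reach is approached as far as the arm can. A call with a gripper value outside its range is refused whole. The fingers move at their own pace and stop on an object; the grip force is fixed at half the most. Time passes only in rows, so rows that repeat a pose let the fingers close. It gives the time, the measured TCP pose, the force and the opening at its end, in the units of the state.
- get_state(): the state, without advancing time (a new reading comes with each control period).
- snapshot(name): name is "scene" or "top"; returns (picture, depth): 480x640x3 uint8, red, green, blue; 480x640 float32, m along the optical axis (not along the pixel's ray), 0 where there is no reading.
- camera_model(name): a dict with "mtx" (3x3 intrinsics, pixels), "pose" (4x4, takes a point from camera to world coordinates). Camera axes: x right, y up, looking along -z (the intrinsics and any distortion apply to the point x, -y, -z); pixel columns grow to the right and rows downward; lengths in m; the calibration is good to about 2 mm. A picture is of the moment at which its call begins. camera_model takes no time and is no camera call.
- job_done(): hands the job in, once; it reports no verdict.
Trained networks look in the newest picture that a camera, given by its name, has taken for a name from the list of things; names that differ only in an ending like _2 or _b are one class to them, and where a whole thing is asked for, a point or a joint stands for the part that bears it (a point fixed in the world has none). Each returns a list of dicts, best first, with "score" (0 to 1); they miss things now and then, are a little off and sometimes report something else, mostly with a low value. They report only what shows in the picture. A call takes as long as a camera call. They do not tell look-alikes from the thing itself.
- spot_in(camera, name): "centre" ([x, y, z] in m, in the coordinates of the camera as it stood for that picture, good to about 4 mm: the middle of the surface that is visible of it).
- pinpoint(camera, name): "centre" ([x, y, z] in m, in the coordinates of the camera as it stood for that picture, good to about 4 mm: a listed point, or the origin of a listed thing).
The state is a dict: "clock": time; "q": joint angles; "qvel": joint speeds; "effort": joint torques, N m; "tool_pos": TCP position; "ee_rot": TCP orientation; "wrist_force": force on the tool from outside, world axes, zero at the start; "ft_torque": the same for the moment, N m; "finger_gap": finger opening in m.
Only numpy, scipy, OpenCV 4.12 (cv2) and the standard library are available. Lean on these libraries where they do the work, as an engineer would, in place of code of your own. Each camera call takes 0.05 s, during which the arm holds its last target.

## Task

Pull the leaning black locking knob of the loading stand out until it clicks into its detent, going by feel so that the stand is not lifted off its dock, then slide the steel cylinder off the open end of the mandrel without forcing it against mandrel or pin, and lay it gently in the notches of the empty white cradle, along it and centred. Leave the knob pushed fully back in, and do not disturb the other cylinder.

Things in the scene. Friction and masses are not known exactly. Their poses are not given: they have to be found in the camera images.
- stand: Loading stand, 1.8 kg, set loose over two dowels of a dock plate: a pull of some 25 N on the knob lifts it. Base 230 x 190 mm, white headstock, level steel mandrel. Origin on the bench under the mandrel's root; own z up, mandrel along own -y, own x away from the robot (yaw within 0.3). Headstock x = -30 to 30, y = 0 to 45, top at 200 mm. A black roller lies at x = +98 mm, 36 mm thick, top at 116 mm.
- mandrel_root (a point): Centre of the mandrel where it leaves the headstock face, 125 mm above the bench. Same axes as the stand. The mandrel is 24 mm thick and 126 mm long.
- mandrel_tip (a point): Centre of the mandrel's open end (tapered nose), 125 mm above the bench, 126 mm along the stand's -y from the root. Same axes as the stand.
- plunger (a joint): Travel of the locking plunger in m: 0 = fully home, pin in the cylinder's groove. Over-centre detent: the pull starts at 3 to 20 N and falls away to nothing, then the knob snaps out the last 6 mm onto a rigid stop and stays when let go; let go earlier it springs home. The detent is adjustable and unmarked: its stop lies 10 to 31 mm out. Pushing in takes 4 N over 6 mm, then it snaps home to a rigid stop.
- knob: Knurled black pull knob, red ring; origin at its centre: 30 mm across, 28 mm long (14 mm to its outer face). Own z = outward pull direction, 30 degrees off vertical, leaning to the stand's -x (robot side); own y along the mandrel. At home 70 mm from the mandrel axis, at stand y = -22 mm: only 7 mm beside it to the headstock, so grip it across the mandrel. Bracket face 28 mm under the centre.
- cylinder: Loose hollow steel cylinder on the mandrel, 44.5 mm across, 113 mm long, 0.55 to 0.9 kg, bore 27 mm: it hangs on the mandrel with 1.5 mm play all round. Origin at mid-length on its axis (balance point), own y along the axis, at the start parallel to the stand's y, middle about 62 mm from the root. It must slide about 122 mm to the stand's -y to come off; held far from its middle it droops.
- cylinder_locked_end (a point): Middle of the cylinder's +y end face, 6 mm from the headstock at the start. A groove 12 mm wide, 11 to 23 mm from this end, takes the locking pin. Knob and bracket overhang the first 32 mm, so a wide hand must grip beyond them.
- cylinder_free_end (a point): Middle of the cylinder's -y end face, about 119 mm from the root at the start. The 75 mm next to this end are plain and free to grip from above.
- cradle_empty: Fixed white cradle, empty: base 70 mm (x) by 100 mm (y), 8 mm thick, with two V notches 12 mm thick at y = -28 and +28 mm that carry a cylinder along the cradle's y. Origin under its centre on the bench. The notches reach 23 mm either side of the middle and 33 mm high; between them are 44 mm free, where fingers can pass down beside the cylinder.
- cradle_empty_seat (a point): Where the middle of a cylinder lying in the empty cradle rests: 46 mm above the bench over the cradle's centre. Axes of the cradle; either way round is fine.
- cradle_full: The same kind of cradle, holding the other cylinder. Fixed. Origin under its centre on the bench.
- spare: The other steel cylinder, with a tan patch band, lying in its cradle; same size, origin at mid-length on its axis. Leave it alone.
Things that resemble listed ones, but are neither listed nor needed, are in the scene too. What is shaped like the cradle_empty but blue is not meant.

How it is judged:
By the outcome, as a careful person would: the job done as asked, in the order asked, and still so for the second after the job is handed in, with the robot touching nothing.
It also fails if it takes over 72 s, if anything falls off the work surface, if the arm or the gripper's body presses on something with over 40 N, if the wrist force passes 120 N, or if a joint passes its speed limit or range.

## Working session

There is one attempt and no reset: what is moved stays moved. The work goes in short steps, Python scripts to look and compute and a tool call to move; the robot and the scene stay as the last step left them, time stands still between calls to the robot, and variables do not carry over. Pictures are saved under pics/ and viewed, and the job is handed in when it is done.

Besides the shell and the picture viewer there is one more tool, called after "Emit:" as name([rows], argument=value, ...), one row to a line, values as JSON. play_rows: Moves the arm, as the interface text tells. Its arguments: {"type":"object","properties":{"steps":{"type":"array","items":{"type":"array","items":{"type":"number"}}}},"required":["steps"]}

```bash
ls; mkdir -p pics; python3 - <<'E'
from rig import *
import cv2,numpy as np
s=get_state();print(s)
for n in("scene","top"):
    p,d=snapshot(n);cv2.imwrite(f"pics/{n}0.png",p[:,:,::-1]);np.save(f"pics/{n}0.npy",d)
    m=camera_model(n);print(n,m)
    for k in["stand","mandrel_root","mandrel_tip","knob","cylinder","cylinder_locked_end","cylinder_free_end","cradle_empty","cradle_empty_seat","cradle_full","spare"]:
        for f in(pinpoint,):
            for r in f(n,k)[:4]:
                P=np.array(m["pose"])@np.r_[r["centre"],1]
                c=np.array(r["centre"]);v=np.array(m["mtx"])@[c[0],-c[1],-c[2]]
                print(k,round(r["score"],2),P[:3].round(4),(v[:2]/v[2]).round())
print(get_state()["clock"])
E
```

```text
pics
{'clock': 0.0, 'q': array([-1.32976525e+00,  4.87676145e-02,  9.75808812e-02,  1.62197154e+00,
        2.60006292e-05,  1.44303368e+00]), 'qvel': array([ 8.67852853e-04, -1.14067425e-03,  9.78535734e-04,  7.04845986e-04,
        2.65958152e-04, -3.47688355e-05]), 'effort': array([-1.08777622e-03, -3.38782310e+01,  3.20015717e+01,  2.02480570e-02,
       -3.61250886e-04,  6.35049560e-07]), 'tool_pos': array([ 0.1891267 , -0.48910487,  0.23009987]), 'ee_rot': array([-2.5897765 ,  1.77557096,  0.00273917]), 'wrist_force': array([ 0.61984586,  0.1203832 , -0.60143073]), 'ft_torque': array([ 0.04795282,  0.01196707, -0.00469022]), 'finger_gap': 0.08550603505014304}
scene {'mtx': array([[447.78046166,   0.        , 316.48945156],
       [  0.        , 447.78046166, 236.63184613],
       [  0.        ,   0.        ,   1.        ]]), 'pose': array([[-9.88620022e-02, -6.83433822e-01,  7.23287298e-01,
         1.19339807e+00],
       [ 9.95101043e-01, -6.82392346e-02,  7.15354477e-02,
        -2.68171250e-03],
       [ 4.66827149e-04,  7.26816082e-01,  6.86831977e-01,
         6.99691458e
[... 1496 characters left out ...]
[0.5792 0.2051 0.1237] [171. 247.]
mandrel_tip 0.88 [0.5835 0.078  0.1262] [237. 245.]
knob 0.75 [0.5433 0.179  0.1852] [175. 262.]
cylinder 0.6 [0.5746 0.1468 0.1236] [201. 249.]
cylinder_locked_end 0.74 [0.5807 0.2048 0.1211] [172. 246.]
cylinder_free_end 0.71 [0.5788 0.09   0.1214] [231. 248.]
cradle_empty 0.85 [ 0.551  -0.1739 -0.0006] [359. 269.]
cradle_empty 0.82 [ 6.842e-01 -1.599e-01 -2.000e-04] [352. 210.]
cradle_empty 0.5 [ 0.5507 -0.1748  0.0475] [362. 267.]
cradle_empty_seat 0.94 [ 0.5472 -0.1749  0.0494] [362. 268.]
cradle_full 0.77 [ 0.4837 -0.368   0.0011] [448. 300.]
spare 0.82 [ 0.4825 -0.3656  0.0486] [454. 299.]
spare 0.28 [ 5.521e-01 -1.781e-01 -5.000e-04] [361. 268.]
1.2
```

View pics/scene0.png

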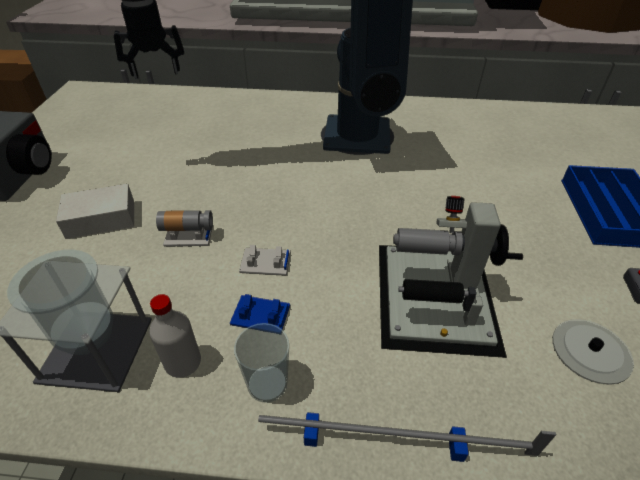

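View pics/top0.png

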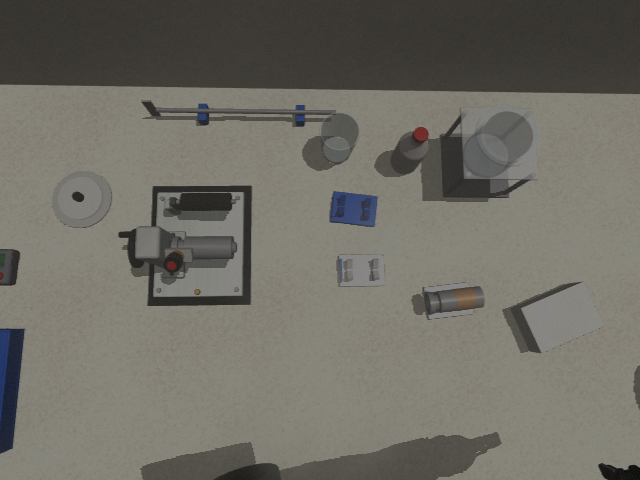

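```bash
python3 - <<'E'
import cv2,numpy as np
a=cv2.imread("pics/scene0.png");b=cv2.imread("pics/top0.png")
c1=cv2.resize(a[190:350,200:330],None,fx=3,fy=3,interpolation=2);c2=cv2.resize(b[180:340,300:430],None,fx=3,fy=3,interpolation=2)
cv2.imwrite("pics/crop_cr.png",np.hstack([c1,c2]))
c1=cv2.resize(a[160:330,360:530],None,fx=2.3,fy=2.3,interpolation=2);c2=cv2.resize(b[170:340,120:290],None,fx=2.3,fy=2.3,interpolation=2)
cv2.imwrite("pics/crop_st.png",np.hstack([c1,c2]))
E
```

```text
(no output)
```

View pics/crop_cr.png

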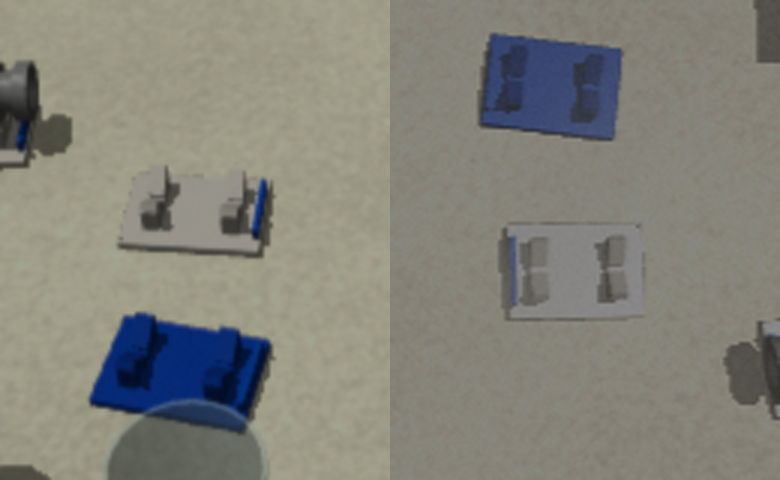

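View pics/crop_st.png

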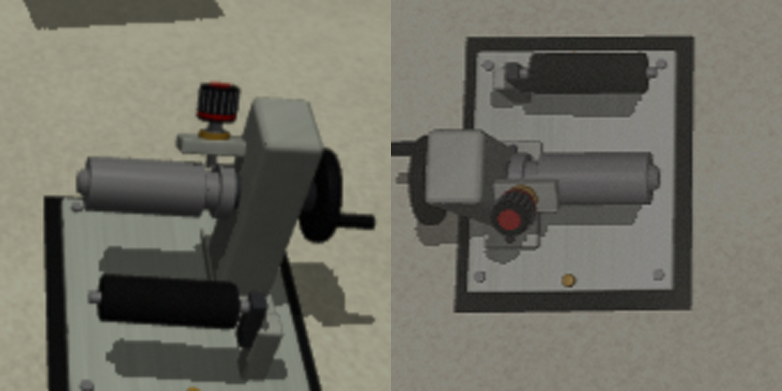

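The white empty cradle is at scene (266,261) and top (361,269). It fits because it is white with empty notches. The blue look-alike is at scene (260,313) and top (354,209), and the full white cradle is at scene (186,235). The crops confirm this. The stand is at scene (450,270), and its knob is at scene (455,205) and top (172,263). Next I measure from depth.

```bash
cat > h.py <<'E'
import numpy as np,cv2
from rig import *
def cloud(n,d):
    m=camera_model(n);K=np.array(m["mtx"]);T=np.array(m["pose"])
    v,u=np.mgrid[0:480,0:640]
    P=np.stack([(u-K[0,2])/K[0,0]*d,-(v-K[1,2])/K[1,1]*d,-d,np.ones_like(d)],-1)@T.T
    P=P[...,:3];P[d<=0]=np.nan
    return P
def proj(n,P):
    m=camera_model(n);K=np.array(m["mtx"]);c=np.linalg.inv(np.array(m["pose"]))@np.r_[P,1]
    v=K@[c[0],-c[1],-c[2]];return v[:2]/v[2]
E
python3 - <<'E'
from h import *
from scipy.optimize import least_squares
for n in("scene","top"):
    P=cloud(n,np.load(f"pics/{n}0.npy"));Q=P.reshape(-1,3);Q=Q[~np.isnan(Q[:,0])]
    tb=Q[(abs(Q[:,2])<.015)&(Q[:,0]>.3)&(Q[:,0]<.7)&(abs(Q[:,1])<.1)];print(n,"bench z",np.median(tb[:,2]))
    # cylinder
    c=Q[(abs(Q[:,0]-.579)<.026)&(Q[:,1]>.088)&(Q[:,1]<.16)&(Q[:,2]>.11)&(Q[:,2]<.16)]
    for i in range(3):
        f=lambda p:np.hypot((c[:,0]-p[0]-p[1]*(c[:,1]-.14)),c[:,2]-p[2]-p[3]*(c[:,1]-.14))-.02225
        r=least_squares(f,[.578,0,.124,0],loss='soft_l1',f_scale=.001);print("cyl x@y.14,slope,z,slope",r.x.round(4),len(c),np.std(f(r.x)))
        c=c[abs(f(r.x))<.004]
    # headstock top
    t=Q[(abs(Q[:,2]-.2)<.004)&(abs(Q[:,0]-.58)<.05)&(Q[:,1]>.19)&(Q[:,1]<.27)]
    if len(t)>5:
        print("headtop",len(t),np.percentile(t,[2,50,98],axis=0).round(4).tolist(),cv2.minAreaRect((t[:,:2]*1000).astype(np.float32)))
    # dock base / stand base plate
    for zl,zh in((.008,.03),):
        b=Q[(Q[:,2]>zl)&(Q[:,2]<zh)&(abs(Q[:,0]-.58)<.14)&(Q[:,1]>.03)&(Q[:,1]<.33)]
        print("base",len(b),np.median(b[:,2]),cv2.minAreaRect((b[:,:2]*1000).astype(np.float32)))
    k=Q[(abs(Q[:,0]-.54)<.04)&(abs(Q[:,1]-.183)<.035)&(Q[:,2]>.155)]
    k=k[k[:,1]<.199]
    print("knob",len(k),np.percentile(k,[2,50,98],axis=0).round(4).tolist())
    # cradle
    b=Q[(Q[:,2]>.004)&(Q[:,2]<.012)&(abs(Q[:,0]-.55)<.05)&(abs(Q[:,1]+.175)<.07)]
    print("cradle",len(b),cv2.minAreaRect((b[:,:2]*1000).astype(np.float32)),b.mean(0).round(4))
    b=Q[(Q[:,2]>.02)&(Q[:,2]<.05)&(abs(Q[:,0]-.55)<.04)&(abs(Q[:,1]+.175)<.06)]
    for s in(-1,1):
        bb=b[(b[:,1]+.175)*s>0];print(" notch",len(bb),bb.mean(0).round(4),np.percentile(bb,[2,98],axis=0).round(4).tolist())
E
```

```text
scene bench z 0.0006729787745071714
cyl x@y.14,slope,z,slope [ 0.5782 -0.0207  0.124   0.0044] 969 0.001985578177169549
cyl x@y.14,slope,z,slope [ 0.5782 -0.0197  0.1239  0.0015] 954 0.001197729917612684
cyl x@y.14,slope,z,slope [ 0.5782 -0.0197  0.1239  0.0015] 954 0.001197729917612684
headtop 595 [[0.5476, 0.1938, 0.1965], [0.5812, 0.226, 0.2], [0.607, 0.248, 0.2024]] ((571.6322021484375, 219.8463592529297), (75.58258056640625, 58.01959228515625), 1.073598861694336)
base 6066 0.020471633215823903 ((604.3150634765625, 170.03558349609375), (231.7783660888672, 201.61529541015625), 1.0524486303329468)
knob 566 [[0.5378, 0.1571, 0.158], [0.5573, 0.1795, 0.1802], [0.5735, 0.1973, 0.2038]]
cradle 884 ((552.6514282226562, -174.18499755859375), (117.67950439453125, 81.2876205444336), 87.87645721435547) [ 0.5543 -0.1776  0.0084]
 notch 106 [ 0.5499 -0.2046  0.0268] [[0.5299, -0.2111, 0.0206], [0.5712, -0.1989, 0.0341]]
 notch 105 [ 0.5482 -0.1482  0.0269] [[0.5271, -0.155, 0.0203], [0.57, -0.131, 0.0342]]
top bench z 9.473209832133733e-06
cyl x@y.14,slope,z,slope [ 0.5787 -0.0154  0.1233  0.
[... 238 characters left out ...]
, [0.5749, 0.2264, 0.1995], [0.6041, 0.2481, 0.2026]] ((568.978759765625, 220.7493133544922), (77.32061767578125, 56.277931213378906), 4.071473598480225)
base 5668 0.019810903818697878 ((596.5047607421875, 172.37620544433594), (243.64804077148438, 224.87384033203125), 0.001335459528490901)
knob 518 [[0.5261, 0.1574, 0.1568], [0.5498, 0.1769, 0.19], [0.5715, 0.1971, 0.2037]]
cradle 1142 ((550.0238647460938, -175.3153076171875), (96.76422882080078, 136.8871612548828), 0.22507071495056152) [ 0.547  -0.1783  0.0078]
 notch 105 [ 0.5476 -0.2047  0.0269] [[0.526, -0.2108, 0.0203], [0.5692, -0.1991, 0.0336]]
 notch 102 [ 0.5474 -0.1483  0.0275] [[0.5258, -0.1549, 0.0203], [0.5689, -0.1298, 0.0344]]
```

```bash
cat >> h.py <<'E'
from scipy.spatial.transform import Rotation as R
def plan(target,yaw=None,s=None):
    s=s or get_state();M=R.from_rotvec(s["ee_rot"]).as_matrix()
    d=M.T@(np.array(target)-s["tool_pos"])*1000
    cur=np.arctan2(M[1,0],M[0,0])
    t=0 if yaw is None else -(yaw-cur)
    print("shift",d.round(1),"turn",round(t,4),"cur yaw",round(cur,4),"tool z",M[:,2].round(4))
def st():
    s=get_state();M=R.from_rotvec(s["ee_rot"]).as_matrix()
    print("t",round(s["clock"],2),"pos",s["tool_pos"].round(4),"yaw",np.arctan2(M[1,0],M[0,0]).round(4),"F",s["wrist_force"].round(2),"M",s["ft_torque"].round(3),"gap",round(s["finger_gap"],4),"Ftool",(M.T@s["wrist_force"]).round(2),"q",s["q"].round(2))
E
python3 -c "
from h import *
st();plan([.5424,.1815,.27],.016)"
```

```text
t 1.2 pos [ 0.1893 -0.4897  0.2313] yaw -1.202 F [ 0.   -0.33  0.5 ] M [ 0.019 -0.018 -0.042] gap 0.0854 Ftool [ 0.31  0.12 -0.5 ] q [-1.33  0.05  0.1   1.62  0.    1.44]
shift [-498.7 -571.4  -38.7] turn -1.218 cur yaw -1.202 tool z [ 0.e+00  1.e-04 -1.e+00]
```

Emit:
play_rows([
  [-499,-571,-39,-1.218,0.75],
  [-499,-571,-39,-1.218,0.75],
  [-499,-571,-39,-1.218,0.75],
  [-499,-571,-39,-1.218,0.75],
  [-499,-571,-39,-1.218,0.75],
  [-499,-571,-39,-1.218,0.75],
  [-499,-571,-39,-1.218,0.75],
  [-499,-571,-39,-1.218,0.75],
  [-499,-571,-39,-1.218,0.75],
  [-499,-571,-39,-1.218,0.75],
  [-499,-571,-39,-1.218,0.75],
  [-499,-571,-39,-1.218,0.75],
  [-499,-571,-39,-1.218,0.75],
  [-499,-571,-39,-1.218,0.75],
  [-499,-571,-39,-1.218,0.75],
  [-499,-571,-39,-1.218,0.75],
  [-499,-571,-39,-1.218,0.75],
  [-499,-571,-39,-1.218,0.75],
  [-499,-571,-39,-1.218,0.75],
  [-499,-571,-39,-1.218,0.75],
])

```text
clock: 3.2
tool_pos: [0.5417, 0.1802, 0.271]
ee_rot: [3.141, 0.022, 0.001]
wrist_force: [-0.8, 0.3, -0.0]
finger_gap: 0.0639
```

```bash
python3 -c "
from h import *
st()
for n in('scene','top'):
    p,d=snapshot(n);P=cloud(n,d);np.save(f'pics/{n}1.npy',d);cv2.imwrite(f'pics/{n}1.png',p[:,:,::-1])
a=cv2.imread('pics/scene1.png')[90:330,350:530];b=cv2.imread('pics/top1.png')[170:340,100:290]
cv2.imwrite('pics/c1.png',np.hstack([cv2.resize(a,(390,520)),cv2.resize(b,(400,520))]))
plan([.5424,.1815,.25],.016)"
```

```text
t 3.2 pos [0.5417 0.1802 0.271 ] yaw 0.0139 F [-0.78  0.29 -0.04] M [-0.04   0.004 -0.   ] gap 0.0639 Ftool [-0.78 -0.3   0.04] q [ 0.2   0.18  0.33  1.71 -0.    1.76]
shift [ 0.6 -1.  20.9] turn -0.0017 cur yaw 0.0143 tool z [ 8.e-04  1.e-04 -1.e+00]
```

View pics/c1.png

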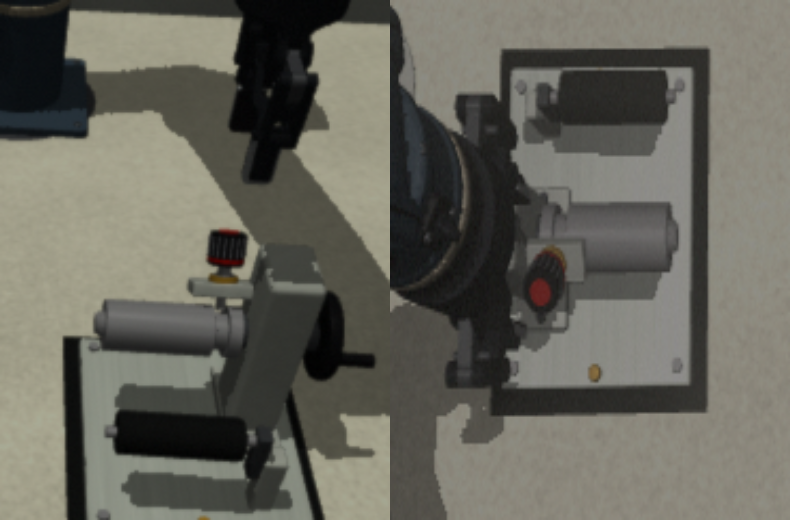

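```bash
python3 -c "
from h import *
for n in('scene','top'):
    Q=cloud(n,np.load(f'pics/{n}1.npy')).reshape(-1,3)
    k=Q[(abs(Q[:,0]-.545)<.08)&(abs(Q[:,1]-.18)<.06)&(Q[:,2]>.262)]
    for lo in np.arange(.265,.36,.01):
        a=k[(k[:,2]>lo)&(k[:,2]<lo+.01)]
        if len(a)>4: print(n,round(lo,3),len(a),np.percentile(a[:,:2],[3,97],axis=0).round(4).tolist())
# knob & bracket profile
Q=np.vstack([cloud(n,np.load(f'pics/{n}0.npy')).reshape(-1,3) for n in('scene','top')])
o=np.array([.577,.2045,.125]);ps=.016
D=Q-o;S=np.c_[D[:,0]*np.cos(ps)+D[:,1]*np.sin(ps),-D[:,0]*np.sin(ps)+D[:,1]*np.cos(ps),D[:,2]]
a=np.array([-.5,0,.866]);p=np.array([.866,0,.5])
A=S@a;B=S@p;Y=S[:,1]
m=(Y<-.001)&(Y>-.06)&(A>.03)&(abs(B)<.06)&(S[:,2]>.028)
for lo in np.arange(.034,.09,.004):
    k=m&(A>lo)&(A<=lo+.004)
    if k.sum()>3: print('A',lo.round(3),k.sum(),'B',np.percentile(B[k],[3,50,97]).round(4),'Y',np.percentile(Y[k],[3,50,97]).round(4))
"
```

```text
scene 0.275 73 [[0.5077, 0.1698], [0.583, 0.1909]]
scene 0.285 133 [[0.5082, 0.1691], [0.5878, 0.1909]]
scene 0.295 132 [[0.5066, 0.1693], [0.5883, 0.1903]]
scene 0.305 120 [[0.5047, 0.1694], [0.589, 0.188]]
scene 0.315 59 [[0.4996, 0.1676], [0.602, 0.1884]]
scene 0.325 209 [[0.487, 0.1677], [0.6066, 0.1915]]
scene 0.335 163 [[0.4826, 0.1636], [0.6072, 0.1917]]
scene 0.345 208 [[0.482, 0.1632], [0.6086, 0.1923]]
scene 0.355 226 [[0.4845, 0.1632], [0.609, 0.1928]]
top 0.275 21 [[0.4991, 0.1691], [0.5824, 0.18]]
top 0.285 39 [[0.4962, 0.169], [0.5852, 0.1794]]
top 0.295 28 [[0.4969, 0.1689], [0.5847, 0.1748]]
top 0.305 21 [[0.4963, 0.1689], [0.5796, 0.1732]]
top 0.315 46 [[0.4914, 0.1669], [0.5955, 0.1748]]
top 0.325 250 [[0.4831, 0.1676], [0.5992, 0.1881]]
top 0.335 122 [[0.4797, 0.1635], [0.6047, 0.1806]]
top 0.345 103 [[0.478, 0.1633], [0.6062, 0.1774]]
top 0.355 74 [[0.4772, 0.1633], [0.6066, 0.1751]]
A 0.034 89 B [-0.0037  0.0134  0.0154] Y [-0.0476 -0.0266 -0.0024]
A 0.038 182 B [-0.0099  0.0104  0.0152] Y [-0.0474 -0.0333 -0.0022]
A 0.042 131 B [-0.0079  0.0078  0.0144] Y [-0.0463 -0.0319 -0.0031]
A 0.046 44 B [-0.0012  0.0082  0.0136] Y [-0.0313 -0.0233 -0.0113]
A 0.05 14 B [0.0017 0.0033 0.0067] Y [-0.0258 -0.0218 -0.0159]
A 0.054 19 B [0.0038 0.0116 0.0148] Y [-0.0345 -0.024  -0.0122]
A 0.058 53 B [-0.0004  0.0132  0.0178] Y [-0.0351 -0.0265 -0.009 ]
A 0.062 57 B [-0.0013  0.0133  0.0167] Y [-0.0357 -0.0241 -0.0096]
A 0.066 55 B [0.0031 0.0129 0.0161] Y [-0.0352 -0.0242 -0.0076]
A 0.07 55 B [-0.0007  0.0126  0.0169] Y [-0.0359 -0.0265 -0.0083]
A 0.074 60 B [-0.0006  0.0131  0.017 ] Y [-0.0352 -0.0248 -0.0079]
A 0.078 98 B [-0.0104  0.0104  0.0178] Y [-0.0354 -0.0246 -0.0067]
A 0.082 204 B [-0.0111  0.0033  0.0147] Y [-0.0338 -0.0208 -0.0092]
A 0.086 13 B [-0.0087  0.0015  0.0133] Y [-0.0281 -0.0226 -0.0107]
```

Emit:
play_rows([
  [1.5,-1,30,-0.002,0.75],
  [1.5,-1,60,-0.002,0.75],
  [1.5,-1,80,-0.002,0.75],
  [1.5,-1,99,-0.002,0.75],
  [1.5,-1,99,-0.002,0.75],
])

```text
clock: 3.8
tool_pos: [0.5412, 0.1816, 0.1679]
ee_rot: [3.14, 0.027, -0.01]
wrist_force: [-0.1, -0.2, -0.9]
finger_gap: 0.0642
```

```bash
python3 -c "
from h import *
st()
for n in('scene','top'):
    p,d=snapshot(n);np.save(f'pics/{n}2.npy',d);cv2.imwrite(f'pics/{n}2.png',p[:,:,::-1])
a=cv2.imread('pics/scene2.png')[130:290,390:510];b=cv2.imread('pics/top2.png')[190:320,110:240]
cv2.imwrite('pics/c2.png',np.hstack([cv2.resize(a,(390,520)),cv2.resize(b,(400,400))[:520] if 0 else cv2.resize(b,(400,520))]))
"
```

```text
t 3.8 pos [0.5412 0.1816 0.1679] yaw 0.0171 F [-0.1  -0.16 -0.87] M [-0.028 -0.035  0.008] gap 0.0642 Ftool [-0.1   0.15  0.87] q [ 0.21  0.17  0.1   1.51 -0.    1.76]
```

View pics/c2.png

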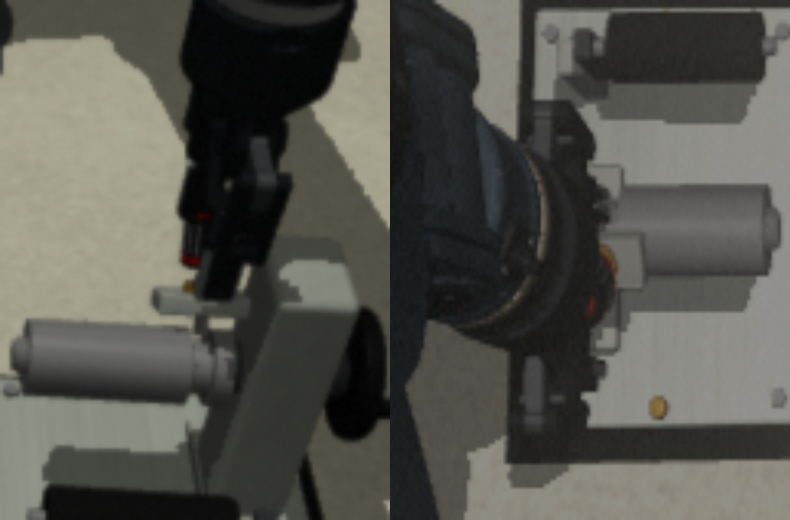

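Emit:
play_rows([
  [0,0,0,0,0.75],
  [0,0,0,0,0.75],
])

```text
clock: 4.1
tool_pos: [0.5444, 0.1827, 0.1732]
ee_rot: [-3.141, -0.028, -0.005]
wrist_force: [-0.0, -0.1, -0.1]
finger_gap: 0.064
```

Emit:
play_rows([
  [0,0,0,0,0.6],
  [0,0,0,0,0.52],
  [0,0,0,0,0.52],
])

```text
clock: 4.4
tool_pos: [0.5436, 0.1827, 0.1717]
ee_rot: [-3.141, -0.028, -0.001]
wrist_force: [0.9, 0.5, 0.3]
finger_gap: 0.045
```

```bash
python3 -c "
from h import *
st()"
```

```text
t 4.4 pos [0.5436 0.1827 0.1717] yaw 0.0181 F [0.86 0.54 0.31] M [ 0.025  0.038 -0.016] gap 0.045 Ftool [ 0.87 -0.53 -0.31] q [ 0.21  0.17  0.11  1.51 -0.    1.76]
```

Emit:
play_rows([
  [0,0,0,0,0.44],
  [0,0,0,0,0.44],
])

```text
clock: 4.6
tool_pos: [0.543, 0.1827, 0.1718]
ee_rot: [-3.141, -0.028, 0.001]
wrist_force: [-2.3, 0.1, 3.1]
finger_gap: 0.0377
```

```bash
python3 -c "
from h import *
st()"
```

```text
t 4.6 pos [0.543  0.1827 0.1718] yaw 0.0181 F [-2.32  0.14  3.1 ] M [-0.04   0.501 -0.015] gap 0.0377 Ftool [-2.31 -0.19 -3.1 ] q [0.21 0.17 0.11 1.51 0.   1.76]
```

Emit:
play_rows([
  [0,0,0,0,0.3],
  [0,0,0,0,0.3],
  [0,0,0,0,0.3],
])

```text
clock: 4.9
tool_pos: [0.543, 0.1827, 0.1723]
ee_rot: [-3.141, -0.029, 0.0]
wrist_force: [-3.7, -0.9, 5.1]
finger_gap: 0.0338
```

```bash
python3 -c "
from h import *
st()"
```

```text
t 4.9 pos [0.543  0.1827 0.1723] yaw 0.0182 F [-3.75 -0.9   5.12] M [-0.113  0.676 -0.008] gap 0.0338 Ftool [-3.77  0.83 -5.12] q [0.21 0.17 0.11 1.51 0.   1.76]
```

Emit:
play_rows([
  [-0.5,0,-0.87,0,0.3],
  [-1,0,-1.73,0,0.3],
  [-1,0,-1.73,0,0.3],
])

```text
clock: 5.2
tool_pos: [0.5429, 0.1827, 0.1725]
ee_rot: [-3.141, -0.028, -0.001]
wrist_force: [0.4, -0.1, -1.3]
finger_gap: 0.0343
```

```bash
cat >>h.py <<'E'
def kf():
    s=get_state();F=s["wrist_force"];print("axial F on tool along knob out",round(-.5*F[0]+.866*F[2],2),"perp",round(.866*F[0]+.5*F[2],2))
E
python3 -c "
from h import *
st();kf()"
```

```text
t 5.2 pos [0.5429 0.1827 0.1725] yaw 0.018 F [ 0.4  -0.07 -1.33] M [ 0.102 -0.261 -0.01 ] gap 0.0343 Ftool [0.39 0.08 1.33] q [ 0.21  0.17  0.11  1.51 -0.    1.76]
axial F on tool along knob out -1.35 perp -0.32
```

Emit:
play_rows([
  [-0.5,0,-0.87,0,0.3],
  [-0.5,0,-0.87,0,0.3],
])

```text
clock: 5.4
tool_pos: [0.5428, 0.1826, 0.1726]
ee_rot: [-3.141, -0.028, -0.001]
wrist_force: [5.3, 1.0, -7.6]
finger_gap: 0.0338
```

```bash
python3 -c "
from h import *
st();kf()"
```

```text
t 5.4 pos [0.5428 0.1826 0.1726] yaw 0.0179 F [ 5.27  1.03 -7.63] M [ 0.247 -1.169  0.013] gap 0.0338 Ftool [ 5.29 -0.93  7.63] q [ 0.21  0.17  0.11  1.51 -0.    1.76]
axial F on tool along knob out -9.24 perp 0.75
```

Emit:
play_rows([
  [-0.5,0,-0.87,0,0.3],
  [-0.5,0,-0.87,0,0.3],
])

```text
clock: 5.6
tool_pos: [0.5427, 0.1826, 0.1727]
ee_rot: [3.141, 0.028, 0.001]
wrist_force: [7.7, 1.6, -9.5]
finger_gap: 0.0335
```

```bash
python3 -c "
from h import *
st();kf()"
```

```text
t 5.6 pos [0.5427 0.1826 0.1727] yaw 0.0178 F [ 7.74  1.63 -9.51] M [ 0.296 -1.646  0.   ] gap 0.0335 Ftool [ 7.76 -1.49  9.51] q [ 0.21  0.17  0.11  1.51 -0.    1.76]
axial F on tool along knob out -12.1 perp 1.95
```

Emit:
play_rows([
  [-0.4,0,-0.7,0,0.3],
  [-0.4,0,-0.7,0,0.3],
])

```text
clock: 5.8
tool_pos: [0.5424, 0.1826, 0.1733]
ee_rot: [-3.141, -0.028, -0.002]
wrist_force: [8.4, 0.9, -10.2]
finger_gap: 0.034
```

```bash
python3 -c "
from h import *
st();kf()"
```

```text
t 5.8 pos [0.5424 0.1826 0.1733] yaw 0.0177 F [  8.44   0.88 -10.17] M [ 0.332 -1.622  0.003] gap 0.034 Ftool [ 8.45 -0.73 10.17] q [ 0.21  0.16  0.11  1.52 -0.    1.76]
axial F on tool along knob out -13.02 perp 2.23
```

Emit:
play_rows([
  [-0.4,0,-0.7,0,0.3],
  [-0.4,0,-0.7,0,0.3],
])

```text
clock: 6.0
tool_pos: [0.5419, 0.1826, 0.1741]
ee_rot: [3.141, 0.028, 0.001]
wrist_force: [8.1, 2.1, -11.0]
finger_gap: 0.0338
```

```bash
python3 -c "
from h import *
st();kf()"
```

```text
t 6.0 pos [0.5419 0.1826 0.1741] yaw 0.0177 F [  8.11   2.08 -10.96] M [ 0.299 -1.629  0.034] gap 0.0338 Ftool [ 8.14 -1.93 10.97] q [ 0.21  0.16  0.11  1.52 -0.    1.76]
axial F on tool along knob out -13.55 perp 1.55
```

Emit:
play_rows([
  [-0.5,0,-0.87,0,0.3],
  [-1,0,-1.73,0,0.3],
  [-1,0,-1.73,0,0.3],
])

```text
clock: 6.3
tool_pos: [0.5407, 0.1826, 0.1762]
ee_rot: [3.141, 0.028, 0.001]
wrist_force: [6.0, 1.5, -9.4]
finger_gap: 0.0338
```

```bash
python3 -c "
from h import *
st();kf()"
```

```text
t 6.3 pos [0.5407 0.1826 0.1762] yaw 0.0178 F [ 6.01  1.47 -9.4 ] M [ 0.326 -1.455  0.008] gap 0.0338 Ftool [ 6.02 -1.36  9.4 ] q [ 0.21  0.16  0.11  1.52 -0.    1.76]
axial F on tool along knob out -11.14 perp 0.5
```

Emit:
play_rows([
  [-0.5,0,-0.87,0,0.3],
  [-1,0,-1.73,0,0.3],
  [-1,0,-1.73,0,0.3],
])

```text
clock: 6.6
tool_pos: [0.5395, 0.1826, 0.1783]
ee_rot: [3.141, 0.028, 0.001]
wrist_force: [5.2, 0.8, -8.2]
finger_gap: 0.034
```

```bash
python3 -c "
from h import *
st();kf()"
```

```text
t 6.6 pos [0.5395 0.1826 0.1783] yaw 0.0179 F [ 5.2   0.8  -8.21] M [ 0.237 -1.301  0.032] gap 0.034 Ftool [ 5.2  -0.71  8.21] q [ 0.21  0.16  0.11  1.52 -0.    1.76]
axial F on tool along knob out -9.71 perp 0.4
```

Emit:
play_rows([
  [-0.5,0,-0.87,0,0.3],
  [-1,0,-1.73,0,0.3],
  [-1.5,0,-2.6,0,0.3],
  [-2,0,-3.46,0,0.3],
  [-2,0,-3.46,0,0.3],
])

```text
clock: 7.1
tool_pos: [0.5366, 0.1825, 0.1833]
ee_rot: [-3.141, -0.028, -0.0]
wrist_force: [2.1, 0.8, -5.4]
finger_gap: 0.0341
```

```bash
python3 -c "
from h import *
st();kf()"
```

```text
t 7.1 pos [0.5366 0.1825 0.1833] yaw 0.018 F [ 2.06  0.85 -5.41] M [ 0.169 -0.892  0.023] gap 0.0341 Ftool [ 2.08 -0.81  5.41] q [0.21 0.15 0.11 1.53 0.   1.76]
axial F on tool along knob out -5.71 perp -0.92
```

Emit:
play_rows([
  [-0.5,0,-0.87,0,0.3],
  [-1,0,-1.73,0,0.3],
  [-1.5,0,-2.6,0,0.3],
  [-1.5,0,-2.6,0,0.3],
])

```text
clock: 7.5
tool_pos: [0.5349, 0.1825, 0.1864]
ee_rot: [-3.141, -0.028, -0.0]
wrist_force: [0.3, 0.2, -1.6]
finger_gap: 0.0336
```

```bash
python3 -c "
from h import *
st();kf()"
```

```text
t 7.5 pos [0.5349 0.1825 0.1864] yaw 0.0181 F [ 0.32  0.17 -1.57] M [ 0.175 -0.513  0.076] gap 0.0336 Ftool [ 0.32 -0.17  1.57] q [0.21 0.15 0.12 1.54 0.   1.76]
axial F on tool along knob out -1.52 perp -0.51
```

Emit:
play_rows([
  [-0.5,0,-0.87,0,0.3],
  [-1,0,-1.73,0,0.3],
  [-1,0,-1.73,0,0.3],
])

```text
clock: 7.8
tool_pos: [0.5339, 0.1825, 0.1879]
ee_rot: [-3.141, -0.028, -0.0]
wrist_force: [1.3, 0.8, -0.3]
finger_gap: 0.0341
```

```bash
python3 -c "
from h import *
st();kf()"
```

```text
t 7.8 pos [0.5339 0.1825 0.1879] yaw 0.0181 F [ 1.28  0.76 -0.25] M [ 0.107 -0.407  0.051] gap 0.0341 Ftool [ 1.29 -0.74  0.25] q [0.21 0.14 0.12 1.54 0.   1.76]
axial F on tool along knob out -0.86 perp 0.98
```

Emit:
play_rows([
  [-0.5,0,-0.87,0,0.3],
  [-1,0,-1.73,0,0.3],
  [-1,0,-1.73,0,0.3],
])

```text
clock: 8.1
tool_pos: [0.533, 0.1825, 0.1896]
ee_rot: [-3.141, -0.028, -0.0]
wrist_force: [1.2, -0.2, -0.3]
finger_gap: 0.034
```

```bash
python3 -c "
from h import *
st();kf()"
```

```text
t 8.1 pos [0.533  0.1825 0.1896] yaw 0.018 F [ 1.22 -0.16 -0.26] M [ 0.154 -0.343  0.105] gap 0.034 Ftool [1.21 0.18 0.26] q [0.21 0.14 0.12 1.55 0.   1.76]
axial F on tool along knob out -0.84 perp 0.92
```

Emit:
play_rows([
  [-0.5,0,-0.87,0,0.3],
  [-0.75,0,-1.3,0,0.3],
  [-0.75,0,-1.3,0,0.3],
])

```text
clock: 8.4
tool_pos: [0.5323, 0.1824, 0.1909]
ee_rot: [-3.141, -0.028, -0.0]
wrist_force: [-0.3, 1.2, 0.7]
finger_gap: 0.034
```

```bash
python3 -c "
from h import *
st();kf()"
```

```text
t 8.4 pos [0.5323 0.1824 0.1909] yaw 0.018 F [-0.25  1.22  0.72] M [ 0.164 -0.202  0.1  ] gap 0.034 Ftool [-0.23 -1.22 -0.72] q [0.21 0.14 0.12 1.55 0.   1.76]
axial F on tool along knob out 0.75 perp 0.14
```

Emit:
play_rows([
  [-0.5,0,-0.87,0,0.3],
  [-0.75,0,-1.3,0,0.3],
  [-0.75,0,-1.3,0,0.3],
])

```text
clock: 8.7
tool_pos: [0.5316, 0.1824, 0.1921]
ee_rot: [-3.141, -0.028, -0.0]
wrist_force: [-0.2, 0.5, 0.7]
finger_gap: 0.0342
```

```bash
python3 -c "
from h import *
st();kf()"
```

```text
t 8.7 pos [0.5316 0.1824 0.1921] yaw 0.018 F [-0.2   0.49  0.73] M [ 0.182 -0.206  0.099] gap 0.0342 Ftool [-0.19 -0.5  -0.73] q [0.21 0.14 0.12 1.55 0.   1.76]
axial F on tool along knob out 0.73 perp 0.19
```

Emit:
play_rows([
  [-0.5,0,-0.87,0,0.3],
  [-0.75,0,-1.3,0,0.3],
  [-0.75,0,-1.3,0,0.3],
])

```text
clock: 9.0
tool_pos: [0.5308, 0.1824, 0.1934]
ee_rot: [-3.141, -0.028, -0.0]
wrist_force: [0.0, 0.0, 2.3]
finger_gap: 0.0343
```

```bash
python3 -c "
from h import *
st();kf()"
```

```text
t 9.0 pos [0.5308 0.1824 0.1934] yaw 0.0181 F [0.03 0.03 2.3 ] M [ 0.176 -0.069  0.08 ] gap 0.0343 Ftool [ 0.04 -0.03 -2.3 ] q [0.21 0.14 0.12 1.55 0.   1.76]
axial F on tool along knob out 1.97 perp 1.18
```

Emit:
play_rows([
  [-0.5,0,-0.87,0,0.3],
  [-0.5,0,-0.87,0,0.3],
])

```text
clock: 9.2
tool_pos: [0.5303, 0.1824, 0.1943]
ee_rot: [-3.141, -0.028, -0.0]
wrist_force: [-1.6, 0.8, 3.2]
finger_gap: 0.034
```

```bash
python3 -c "
from h import *
st();kf()"
```

```text
t 9.2 pos [0.5303 0.1824 0.1943] yaw 0.018 F [-1.55  0.77  3.19] M [ 0.114 -0.058  0.123] gap 0.034 Ftool [-1.54 -0.8  -3.19] q [0.21 0.14 0.12 1.55 0.   1.76]
axial F on tool along knob out 3.54 perp 0.25
```

Emit:
play_rows([
  [-0.5,0,-0.87,0,0.3],
  [-0.5,0,-0.87,0,0.3],
])

```text
clock: 9.4
tool_pos: [0.5298, 0.1824, 0.1952]
ee_rot: [-3.141, -0.028, -0.0]
wrist_force: [-1.7, 1.6, 4.0]
finger_gap: 0.0339
```

```bash
python3 -c "
from h import *
st();kf()"
```

```text
t 9.4 pos [0.5298 0.1824 0.1952] yaw 0.0181 F [-1.74  1.59  3.98] M [ 0.165 -0.011  0.092] gap 0.0339 Ftool [-1.71 -1.62 -3.98] q [0.21 0.13 0.12 1.56 0.   1.76]
axial F on tool along knob out 4.32 perp 0.49
```

Emit:
play_rows([
  [-0.5,0,-0.87,0,0.3],
  [-0.5,0,-0.87,0,0.3],
])

```text
clock: 9.6
tool_pos: [0.5295, 0.1824, 0.1956]
ee_rot: [-3.141, -0.028, -0.0]
wrist_force: [-1.6, 1.4, 2.3]
finger_gap: 0.0337
```

```bash
python3 -c "
from h import *
st();kf()"
```

```text
t 9.6 pos [0.5295 0.1824 0.1956] yaw 0.018 F [-1.63  1.42  2.29] M [ 0.213 -0.151  0.124] gap 0.0337 Ftool [-1.6  -1.45 -2.29] q [0.21 0.13 0.12 1.56 0.   1.76]
axial F on tool along knob out 2.8 perp -0.26
```

Emit:
play_rows([
  [-0.2,0,-0.35,0,0.3],
  [-0.2,0,-0.35,0,0.45],
  [-0.2,0,-0.35,0,0.75],
  [-0.2,0,-0.35,0,0.75],
  [-0.2,0,-0.35,0,0.75],
])

```text
clock: 10.1
tool_pos: [0.5288, 0.1821, 0.1955]
ee_rot: [3.141, 0.028, -0.002]
wrist_force: [-0.3, -0.9, 0.1]
finger_gap: 0.0642
```

```bash
python3 -c "
from h import *
st();kf()
m={}
for n in('scene','top'):
    p,d=snapshot(n);np.save(f'pics/{n}3.npy',d);cv2.imwrite(f'pics/{n}3.png',p[:,:,::-1])
a=cv2.imread('pics/scene3.png')[130:290,390:510];b=cv2.imread('pics/top3.png')[190:320,110:240]
cv2.imwrite('pics/c3.png',np.hstack([cv2.resize(a,(390,520)),cv2.resize(b,(400,520))]))
"
```

```text
t 10.1 pos [0.5288 0.1821 0.1955] yaw 0.0177 F [-0.27 -0.86  0.13] M [-0.073  0.059 -0.003] gap 0.0642 Ftool [-0.28  0.85 -0.12] q [ 0.21  0.13  0.12  1.56 -0.    1.76]
axial F on tool along knob out 0.24 perp -0.17
```

View pics/c3.png

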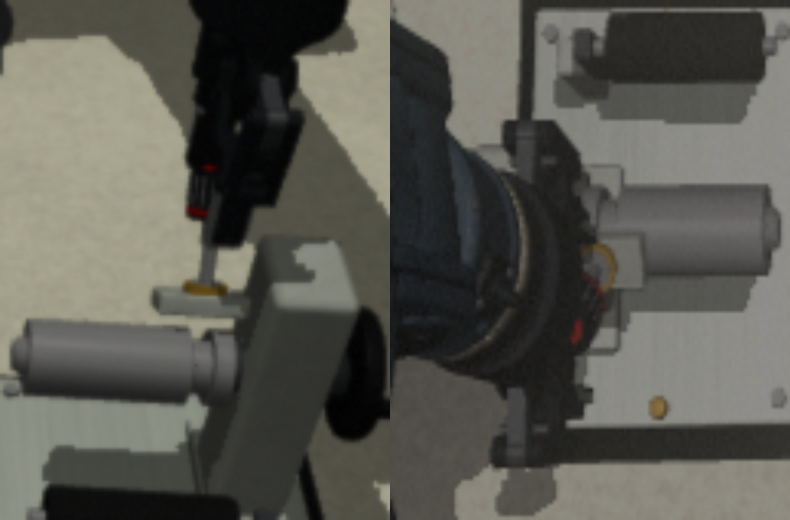

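Emit:
play_rows([
  [0,0,-35,0,0.75],
  [0,0,-70,0,0.75],
  [20,25,-85,0,0.75],
  [50,62,-85,0,0.75],
  [50,62,-85,0,0.75],
  [50,62,-85,0,0.75],
  [50,62,-85,0,0.75],
])

```text
clock: 10.9
tool_pos: [0.5797, 0.1216, 0.2807]
ee_rot: [-3.141, -0.029, 0.002]
wrist_force: [-0.1, -0.2, 0.6]
finger_gap: 0.0643
```

```bash
cat >an.py <<'E'
import sys
from h import *
from scipy.optimize import least_squares
def cyl(P,c0,L=.0565):
    Q=P.reshape(-1,3);Q=Q[~np.isnan(Q[:,0])]
    c=Q[(abs(Q[:,0]-c0[0])<.026)&(abs(Q[:,1]-c0[1])<L)&(Q[:,2]>c0[2]-.01)&(Q[:,2]<c0[2]+.03)]
    for i in range(4):
        f=lambda p:np.hypot((c[:,0]-p[0]-p[1]*(c[:,1]-c0[1])),c[:,2]-p[2]-p[3]*(c[:,1]-c0[1]))-.02225
        r=least_squares(f,[c0[0],0,c0[2],0],loss='soft_l1',f_scale=.001)
        c=c[abs(f(r.x))<.004]
    print("cyl fit x@y0,slope,z,slope",r.x.round(4),len(c),"y range",np.percentile(c[:,1],[1,99]).round(4))
    return r.x
E
python3 - <<'E'
from an import *
st()
for n in('scene','top'):
    p,d=snapshot(n);np.save(f'pics/{n}4.npy',d);cv2.imwrite(f'pics/{n}4.png',p[:,:,::-1])
    cyl(cloud(n,d),[.578,.125,.124],.035)
a=cv2.imread('pics/scene4.png')[90:310,350:530];b=cv2.imread('pics/top4.png')[190:320,110:270]
cv2.imwrite('pics/c4.png',np.hstack([cv2.resize(a,(390,480)),cv2.resize(b,(400,480))]))
plan([.5787,.120,.15],.0175)
E
```

```text
t 10.9 pos [0.5797 0.1216 0.2807] yaw 0.0182 F [-0.13 -0.19  0.6 ] M [0.038 0.05  0.002] gap 0.0643 Ftool [-0.13  0.19 -0.6 ] q [0.09 0.25 0.43 1.75 0.   1.65]
cyl fit x@y0,slope,z,slope [ 0.5785 -0.0166  0.1239  0.0054] 899 y range [0.0911 0.1596]
cyl fit x@y0,slope,z,slope [ 0.579  -0.0147  0.1232  0.0072] 723 y range [0.0906 0.1527]
shift [ -0.9   2.1 131. ] turn 0.0017 cur yaw 0.0192 tool z [-5.e-04  2.e-04 -1.e+00]
```

View pics/c4.png

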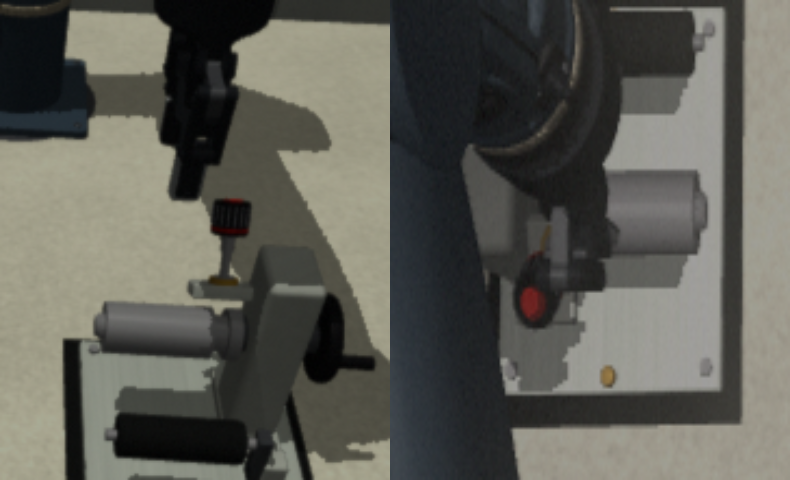

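Emit:
play_rows([
  [-0.9,2,40,0.001,0.75],
  [-0.9,2,85,0.001,0.75],
  [-0.9,2,125,0.001,0.75],
  [-0.9,2,150,0.001,0.75],
  [-0.9,2,165,0.001,0.75],
  [-0.9,2,178,0.001,0.75],
  [-0.9,2,178,0.001,0.75],
  [-0.9,2,178,0.001,0.75],
])

```text
clock: 11.8
tool_pos: [0.5802, 0.1195, 0.1044]
ee_rot: [-3.141, -0.027, -0.003]
wrist_force: [0.6, -0.4, 1.0]
finger_gap: 0.0637
```

```bash
python3 - <<'E'
from an import *
st()
for n in('scene','top'):
    Q=cloud(n,np.load(f'pics/{n}0.npy')).reshape(-1,3)
    k=Q[(Q[:,2]>.139)&(Q[:,2]<.15)&(abs(Q[:,0]-.579)<.012)&(Q[:,1]>.05)&(Q[:,1]<.13)]
    print(n,np.sort(k[:,1])[[0,3,8,15]].round(4))
    k=Q[(Q[:,2]>.129)&(Q[:,2]<.15)&(abs(Q[:,0]-.579)<.012)&(Q[:,1]>.05)&(Q[:,1]<.13)]
    print(n,'mandrel',np.sort(k[:,1])[[0,3,8,15]].round(4))
    p,d=snapshot(n);cv2.imwrite(f'pics/{n}5.png',p[:,:,::-1])
a=cv2.imread('pics/scene5.png')[90:310,350:530];b=cv2.imread('pics/top5.png')[190:320,110:270]
cv2.imwrite('pics/c5.png',np.hstack([cv2.resize(a,(390,480)),cv2.resize(b,(400,480))]))
E
```

```text
t 11.8 pos [0.5802 0.1195 0.1044] yaw 0.0173 F [ 0.59 -0.39  0.97] M [-0.051  0.021 -0.009] gap 0.0637 Ftool [ 0.59  0.4  -0.97] q [ 0.09  0.23  0.05  1.39 -0.    1.64]
scene [0.0871 0.0879 0.0883 0.09  ]
scene mandrel [0.0801 0.0806 0.0821 0.0839]
top [0.0875 0.0882 0.0885 0.09  ]
top mandrel [0.0805 0.0808 0.0821 0.0828]
```

View pics/c5.png

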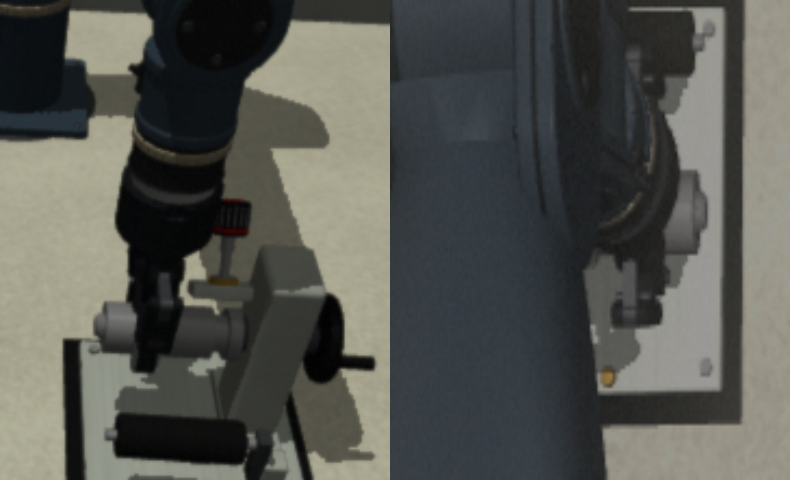

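Emit:
play_rows([
  [0,0,0,0,0.62],
  [0,0,0,0,0.55],
  [0,0,0,0,0.55],
  [0,0,0,0,0.55],
])

```text
clock: 12.3
tool_pos: [0.5796, 0.1192, 0.1032]
ee_rot: [-3.141, -0.027, -0.0]
wrist_force: [-0.9, -0.7, -0.1]
finger_gap: 0.0466
```

```bash
python3 -c "
from h import *
st()"
```

```text
t 12.3 pos [0.5796 0.1192 0.1032] yaw 0.0169 F [-0.85 -0.68 -0.09] M [ 0.001 -0.037 -0.011] gap 0.0466 Ftool [-0.86  0.66  0.09] q [ 0.09  0.23  0.05  1.39 -0.    1.64]
```

Emit:
play_rows([
  [0,0,0,0,0.53],
  [0,0,0,0,0.53],
])

```text
clock: 12.5
tool_pos: [0.5794, 0.1192, 0.1029]
ee_rot: [-3.141, -0.027, 0.0]
wrist_force: [0.3, -0.5, -0.0]
finger_gap: 0.045
```

```bash
python3 -c "
from h import *
st()"
```

```text
t 12.5 pos [0.5794 0.1192 0.1029] yaw 0.017 F [ 0.27 -0.5  -0.01] M [-0.049 -0.006 -0.013] gap 0.045 Ftool [0.26 0.5  0.01] q [0.09 0.23 0.04 1.39 0.   1.64]
```

Emit:
play_rows([
  [0,0,0,0,0.45],
  [0,0,0,0,0.45],
  [0,0,0,0,0.45],
])

```text
clock: 12.8
tool_pos: [0.5791, 0.1192, 0.1032]
ee_rot: [3.141, 0.027, -0.001]
wrist_force: [-2.8, -0.0, 2.0]
finger_gap: 0.0424
```

```bash
python3 -c "
from h import *
st()"
```

```text
t 12.8 pos [0.5791 0.1192 0.1032] yaw 0.0171 F [-2.85 -0.04  1.97] M [-0.112  0.449 -0.003] gap 0.0424 Ftool [-2.85 -0.   -1.97] q [ 0.09  0.23  0.04  1.39 -0.    1.64]
```

Emit:
play_rows([
  [-0.7,0,-0.7,0,0.45],
  [-0.7,0,-0.7,0,0.45],
])

```text
clock: 13.0
tool_pos: [0.579, 0.1192, 0.1032]
ee_rot: [3.141, 0.026, 0.0]
wrist_force: [0.4, -0.2, -2.0]
finger_gap: 0.0431
```

```bash
python3 -c "
from h import *
st()"
```

```text
t 13.0 pos [0.579  0.1192 0.1032] yaw 0.0167 F [ 0.42 -0.18 -2.04] M [ 0.004 -0.175 -0.007] gap 0.0431 Ftool [0.42 0.18 2.04] q [ 0.09  0.23  0.04  1.39 -0.    1.64]
```

Emit:
play_rows([
  [0,2,0,0,0.45],
  [0,4,0,0,0.45],
  [0,6,0,0,0.45],
])

```text
clock: 13.3
tool_pos: [0.5788, 0.1138, 0.1032]
ee_rot: [-3.14, -0.028, 0.0]
wrist_force: [1.1, 2.6, -2.9]
finger_gap: 0.0423
```

```bash
python3 -c "
from h import *
st()"
```

```text
t 13.3 pos [0.5788 0.1138 0.1032] yaw 0.0176 F [ 1.08  2.65 -2.94] M [ 0.638 -0.202 -0.057] gap 0.0423 Ftool [ 1.13 -2.63  2.94] q [0.08 0.23 0.04 1.39 0.   1.63]
```

Emit:
play_rows([
  [0,3,0,0,0.45],
  [0,7,0,0,0.45],
  [0,11,0,0,0.45],
  [0,15,0,0,0.45],
  [0,19,0,0,0.45],
  [0,22,0,0,0.45],
])

```text
clock: 13.9
tool_pos: [0.5789, 0.0905, 0.1033]
ee_rot: [3.141, 0.026, -0.002]
wrist_force: [0.4, 2.3, -4.6]
finger_gap: 0.0427
```

```bash
python3 -c "
from h import *
st()"
```

```text
t 13.9 pos [0.5789 0.0905 0.1033] yaw 0.0165 F [ 0.43  2.27 -4.63] M [ 0.425 -0.153 -0.022] gap 0.0427 Ftool [ 0.48 -2.26  4.63] q [ 0.04  0.22  0.03  1.39 -0.    1.6 ]
```

Emit:
play_rows([
  [0,0,0,0,0.45],
  [0,0,0,0,0.52],
  [0,0,0,0,0.62],
  [0,0,0,0,0.62],
  [0,-8,0,0,0.62],
  [0,-16,0,0,0.62],
  [0,-22,0,0,0.62],
  [0,-24,0,0,0.62],
  [0,-24,0,0,0.62],
  [0,-24,0,0,0.62],
])

```text
clock: 14.9
tool_pos: [0.5787, 0.1153, 0.1036]
ee_rot: [3.141, 0.027, -0.0]
wrist_force: [0.0, 0.3, -0.1]
finger_gap: 0.0532
```

```bash
python3 -c "
from an import *
st()
for n in('scene','top'):
    p,d=snapshot(n);Q=cloud(n,d).reshape(-1,3);cv2.imwrite(f'pics/{n}6.png',p[:,:,::-1])
    k=Q[(Q[:,2]>.137)&(Q[:,2]<.15)&(abs(Q[:,0]-.579)<.012)&(Q[:,1]>.03)&(Q[:,1]<.13)]
    print(n,'free end y',np.sort(k[:,1])[[0,3,8,15]].round(4))
    cyl(cloud(n,d),[.5793,.08,.124],.021)
st()
a=cv2.imread('pics/scene6.png')[90:310,350:530];b=cv2.imread('pics/top6.png')[190:320,110:270]
cv2.imwrite('pics/c6.png',np.hstack([cv2.resize(a,(390,480)),cv2.resize(b,(400,480))]))
"
```

```text
t 14.9 pos [0.5787 0.1153 0.1036] yaw 0.0173 F [ 0.03  0.27 -0.07] M [-0.022 -0.045 -0.032] gap 0.0532 Ftool [ 0.04 -0.27  0.07] q [ 0.08  0.23  0.04  1.39 -0.    1.64]
scene free end y [0.0588 0.0591 0.0607 0.0613]
cyl fit x@y0,slope,z,slope [ 0.5791 -0.0095  0.1238  0.004 ] 541 y range [0.0594 0.1007]
top free end y [0.0583 0.0585 0.0587 0.0598]
cyl fit x@y0,slope,z,slope [ 0.5796 -0.0088  0.1232 -0.0129] 463 y range [0.0597 0.0999]
t 15.0 pos [0.5788 0.1151 0.1037] yaw 0.0168 F [-0.56 -0.17 -0.41] M [ 0.023  0.005 -0.015] gap 0.0528 Ftool [-0.57  0.16  0.41] q [ 0.08  0.23  0.04  1.39 -0.    1.64]
```

View pics/c6.png

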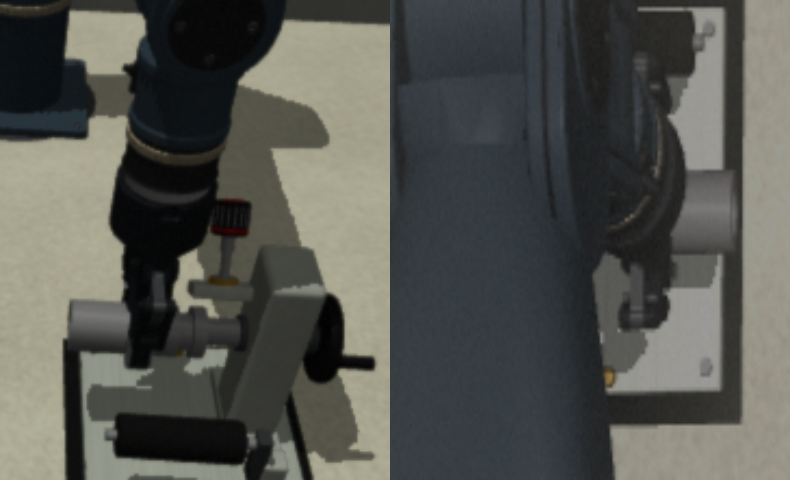

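Emit:
play_rows([
  [0,0,0,0,0.53],
  [0,0,0,0,0.53],
  [0,0,0,0,0.45],
  [0,0,0,0,0.45],
  [0,0,0,0,0.45],
])

```text
clock: 15.5
tool_pos: [0.5789, 0.115, 0.1041]
ee_rot: [3.141, 0.026, 0.001]
wrist_force: [-1.1, -1.3, 2.4]
finger_gap: 0.0421
```

```bash
python3 -c "
from h import *
st()"
```

```text
t 15.5 pos [0.5789 0.115  0.1041] yaw 0.0168 F [-1.05 -1.34  2.38] M [-0.077  0.116 -0.034] gap 0.0421 Ftool [-1.07  1.32 -2.38] q [ 0.08  0.23  0.04  1.39 -0.    1.64]
```

Emit:
play_rows([
  [-0.2,0,-1,0,0.45],
  [-0.2,0,-2,0,0.45],
  [-0.2,0,-2,0,0.45],
])

```text
clock: 15.8
tool_pos: [0.5782, 0.1151, 0.1043]
ee_rot: [3.141, 0.027, -0.002]
wrist_force: [2.2, -0.6, -6.5]
finger_gap: 0.0424
```

```bash
python3 -c "
from h import *
st()"
```

```text
t 15.8 pos [0.5782 0.1151 0.1043] yaw 0.017 F [ 2.22 -0.56 -6.49] M [-0.043 -0.536  0.004] gap 0.0424 Ftool [2.22 0.59 6.49] q [ 0.08  0.23  0.04  1.39 -0.    1.64]
```

Emit:
play_rows([
  [0,0,-0.8,0,0.45],
  [0,0,-0.8,0,0.45],
])

```text
clock: 16.0
tool_pos: [0.5775, 0.1153, 0.105]
ee_rot: [-3.141, -0.027, 0.005]
wrist_force: [1.1, -0.1, -7.8]
finger_gap: 0.0425
```

```bash
python3 -c "
from h import *
st()"
```

```text
t 16.0 pos [0.5775 0.1153 0.105 ] yaw 0.0171 F [ 1.12 -0.07 -7.83] M [ 0.095 -0.282  0.051] gap 0.0425 Ftool [1.14 0.09 7.83] q [0.08 0.23 0.04 1.39 0.   1.64]
```

Emit:
play_rows([
  [0.4,0,-0.6,0,0.45],
  [0.4,0,-0.6,0,0.45],
])

```text
clock: 16.2
tool_pos: [0.5779, 0.1153, 0.1061]
ee_rot: [-3.141, -0.027, 0.004]
wrist_force: [0.1, -0.6, -8.3]
finger_gap: 0.0427
```

```bash
python3 -c "
from h import *
st()"
```

```text
t 16.2 pos [0.5779 0.1153 0.1061] yaw 0.0172 F [ 0.1 -0.6 -8.3] M [ 0.067 -0.001 -0.013] gap 0.0427 Ftool [0.11 0.6  8.3 ] q [0.08 0.23 0.05 1.39 0.   1.64]
```

Emit:
play_rows([
  [0,3,0,0,0.45],
  [0,7,0,0,0.45],
  [0,11,0,0,0.45],
  [0,15,0,0,0.45],
])

```text
clock: 16.6
tool_pos: [0.5792, 0.0997, 0.1071]
ee_rot: [3.141, 0.026, -0.0]
wrist_force: [0.0, -0.2, -9.5]
finger_gap: 0.0426
```

```bash
python3 -c "
from h import *
st()"
```

```text
t 16.6 pos [0.5792 0.0997 0.1071] yaw 0.0168 F [ 0.01 -0.15 -9.48] M [0.052 0.059 0.002] gap 0.0426 Ftool [0.01 0.15 9.48] q [ 0.06  0.22  0.04  1.39 -0.    1.61]
```

Emit:
play_rows([
  [0,0,0.5,0,0.45],
  [0,4,0.5,0,0.45],
  [0,8,0.5,0,0.45],
  [0,12,0.5,0,0.45],
  [0,16,0.5,0,0.45],
])

```text
clock: 17.1
tool_pos: [0.5796, 0.0839, 0.1067]
ee_rot: [3.141, 0.027, 0.0]
wrist_force: [0.0, 0.0, -8.6]
finger_gap: 0.0423
```

```bash
python3 -c "
from h import *
st()"
```

```text
t 17.1 pos [0.5796 0.0839 0.1067] yaw 0.0169 F [ 0.01  0.02 -8.61] M [ 0.062  0.036 -0.055] gap 0.0423 Ftool [ 0.01 -0.02  8.61] q [ 0.03  0.21  0.03  1.39 -0.    1.58]
```

Emit:
play_rows([
  [0,4,0,0,0.45],
  [0,9,0,0,0.45],
  [0,14,0,0,0.45],
  [0,19,0,0,0.45],
  [0,24,0,0,0.45],
  [0,28,0,0,0.45],
])

```text
clock: 17.7
tool_pos: [0.58, 0.0557, 0.1066]
ee_rot: [3.141, 0.026, 0.0]
wrist_force: [0.6, 0.1, -8.6]
finger_gap: 0.0422
```

```bash
python3 -c "
from h import *
st()"
```

```text
t 17.7 pos [0.58   0.0557 0.1066] yaw 0.0168 F [ 0.57  0.11 -8.65] M [ 0.075 -0.006  0.021] gap 0.0422 Ftool [ 0.57 -0.1   8.65] q [-0.02  0.21  0.02  1.39 -0.    1.53]
```

Emit:
play_rows([
  [0,4,0,0,0.45],
  [0,9,0,0,0.45],
  [0,14,0,0,0.45],
  [0,19,0,0,0.45],
  [0,22,0,0,0.45],
])

```text
clock: 18.2
tool_pos: [0.5804, 0.0337, 0.1066]
ee_rot: [3.141, 0.026, 0.0]
wrist_force: [-0.3, 0.2, -8.5]
finger_gap: 0.0422
```

```bash
python3 -c "
from h import *
st()"
```

```text
t 18.2 pos [0.5804 0.0337 0.1066] yaw 0.0167 F [-0.33  0.17 -8.53] M [ 0.055 -0.001  0.004] gap 0.0422 Ftool [-0.33 -0.18  8.53] q [-0.06  0.2   0.02  1.39 -0.    1.5 ]
```

Emit:
play_rows([
  [0,4,0,0,0.45],
  [0,9,0,0,0.45],
  [0,15,0,0,0.45],
  [0,22,0,0,0.45],
  [0,30,0,0,0.45],
  [0,38,0,0,0.45],
  [0,38,0,0,0.45],
])

```text
clock: 18.9
tool_pos: [0.5811, -0.0053, 0.1067]
ee_rot: [3.141, 0.024, 0.0]
wrist_force: [-0.5, -0.2, -8.4]
finger_gap: 0.0425
```

```bash
python3 - <<'E'
from an import *
st()
for n in('scene','top'):
    p,d=snapshot(n);np.save(f'pics/{n}7.npy',d);cv2.imwrite(f'pics/{n}7.png',p[:,:,::-1])
    Q=cloud(n,d).reshape(-1,3)
    k=Q[(Q[:,2]>.137)&(Q[:,2]<.152)&(abs(Q[:,0]-.58)<.015)&(Q[:,1]>-.09)&(Q[:,1]<.09)]
    print(n,np.sort(k[:,1])[[0,3,8,-9,-4,-1]].round(4))
a=cv2.imread('pics/scene7.png')[90:310,250:530];b=cv2.imread('pics/top7.png')[150:350,110:370]
cv2.imwrite('pics/c7.png',np.hstack([cv2.resize(a,(395,310)),cv2.resize(b,(403,310))]))
E
```

```text
t 18.9 pos [ 0.5811 -0.0053  0.1067] yaw 0.0152 F [-0.49 -0.18 -8.36] M [0.081 0.012 0.017] gap 0.0425 Ftool [-0.49  0.17  8.36] q [-0.12  0.2   0.02  1.39 -0.    1.43]
scene [-0.0617 -0.0613 -0.0601  0.0499  0.0872  0.0893]
top [-0.06   -0.0599 -0.0599 -0.0332 -0.0314 -0.0275]
```

View pics/c7.png

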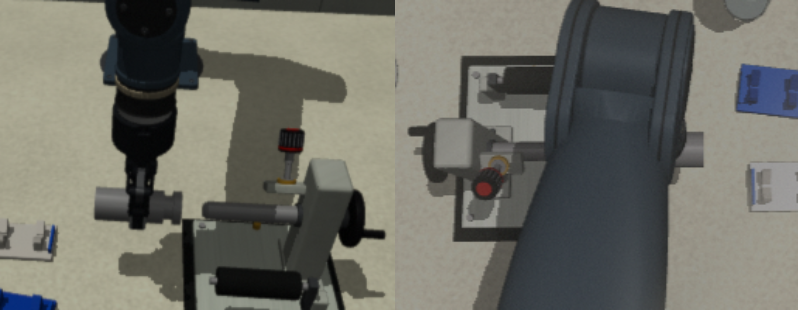

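```bash
python3 - <<'E'
from an import *
def ray(n,uv,z):
    m=camera_model(n);K=np.array(m["mtx"]);T=np.array(m["pose"])
    d=T[:3,:3]@np.array([(uv[0]-K[0,2])/K[0,0],-(uv[1]-K[1,2])/K[1,1],-1]);o=T[:3,3]
    return o+d*(z-o[2])/d[2]
for n,(u0,v0) in(("top",(361,269)),("scene",(266,261))):
    im=cv2.imread(f"pics/{n}0.png");hsv=cv2.cvtColor(im,cv2.COLOR_BGR2HSV)
    w=hsv[v0-40:v0+40,u0-45:u0+45];s=4;big=cv2.resize(im[v0-40:v0+40,u0-45:u0+45],None,fx=s,fy=s,interpolation=cv2.INTER_CUBIC)
    h=cv2.cvtColor(big,cv2.COLOR_BGR2HSV)
    print(n,"base hsv",hsv[v0+3,u0-3],"bench",hsv[v0-30,u0])
    mask=((h[...,1]<22)|((h[...,0]>100)&(h[...,0]<130)&(h[...,1]>60))).astype(np.uint8)*255
    mask=cv2.morphologyEx(mask,cv2.MORPH_OPEN,np.ones((7,7)));mask=cv2.morphologyEx(mask,cv2.MORPH_CLOSE,np.ones((25,25)))
    cs,_=cv2.findContours(mask,0,1);c=max(cs,key=cv2.contourArea)
    cv2.drawContours(big,[c],-1,(0,0,255),1);cv2.imwrite(f"pics/cr_{n}.png",big)
    pts=np.array([ray(n,((p[0][0]+.5)/s-.5+u0-45,(p[0][1]+.5)/s-.5+v0-40),.008)[:2] for p in c])*1000
    r=cv2.minAreaRect(pts.astype(np.float32));print(r)
for n in('scene','top'):
    P=cloud(n,np.load(f"pics/{n}7.npy"));cyl(P,[.581,-.045,.126],.012)
E
python3 -c "
import cv2,numpy as np
cv2.imwrite('pics/cr.png',np.hstack([cv2.imread('pics/cr_top.png'),cv2.imread('pics/cr_scene.png')]))"
```

```text
top base hsv [ 10   6 135] bench [ 25  23 133]
((568.1069946289062, -191.66180419921875), (142.4141082763672, 170.82815551757812), 0.4439855217933655)
scene base hsv [ 23  20 150] bench [ 26  38 154]
((648.5892333984375, -169.79998779296875), (16.29214859008789, 77.50505065917969), 5.6949334144592285)
cyl fit x@y0,slope,z,slope [ 0.5815 -0.0174  0.1262  0.002 ] 300 y range [-0.0567 -0.0332]
cyl fit x@y0,slope,z,slope [ 0.5818 -0.0356  0.1257 -0.0259] 254 y range [-0.0562 -0.0332]
```

View pics/cr.png

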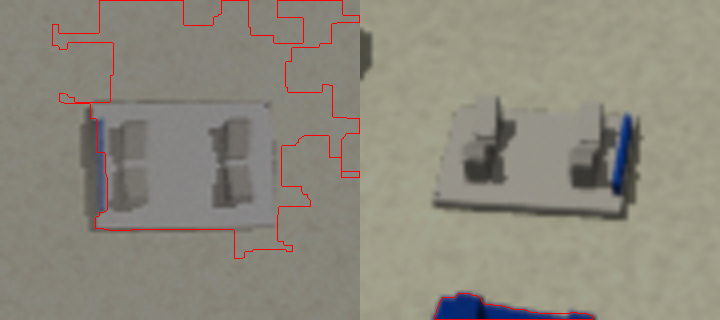

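```bash
python3 - <<'E'
from an import *
def ray(n,uv,z):
    m=camera_model(n);K=np.array(m["mtx"]);T=np.array(m["pose"])
    d=T[:3,:3]@np.array([(uv[0]-K[0,2])/K[0,0],-(uv[1]-K[1,2])/K[1,1],-1]);o=T[:3,3]
    return o+d*(z-o[2])/d[2]
for n,(u0,v0),cs in(("top",(361,269),[(92,103),(270,102),(273,228),(92,230)]),("scene",(266,261),[(90,105),(270,113),(267,209),(75,202)])):
    W=np.array([ray(n,((a+.5)/4-.5+u0-45,(b+.5)/4-.5+v0-40),.008)[:2] for a,b in cs]);print(n,W.round(4).tolist(),W.mean(0).round(4))
# notch tops
for n in("top","scene"):
    Q=cloud(n,np.load(f"pics/{n}0.npy")).reshape(-1,3)
    b=Q[(Q[:,2]>.016)&(Q[:,2]<.05)&(abs(Q[:,0]-.548)<.032)&(abs(Q[:,1]+.1765)<.05)]
    for s in(-1,1):
        k=b[((b[:,1]+.1765)*s>.015)&((b[:,1]+.1765)*s<.042)]
        print(n,s,len(k),np.percentile(k,[1,5,50,95,99],axis=0)[:,:2].round(4).tolist())
E
```

```text
top [[0.5813, -0.1279], [0.5825, -0.226], [0.5133, -0.2263], [0.5118, -0.1276]] [ 0.5472 -0.1769]
scene [[0.5136, -0.2318], [0.5099, -0.1326], [0.5798, -0.1239], [0.5848, -0.224]] [ 0.547  -0.1781]
top -1 124 [[0.5259, -0.2109], [0.5279, -0.2102], [0.5486, -0.2047], [0.5672, -0.1992], [0.5694, -0.1989]]
top 1 118 [[0.5256, -0.1549], [0.5273, -0.1547], [0.5499, -0.149], [0.5665, -0.1431], [0.5691, -0.1429]]
scene -1 125 [[0.5288, -0.2113], [0.5312, -0.2108], [0.5452, -0.2045], [0.5705, -0.1991], [0.5714, -0.1987]]
scene 1 123 [[0.5272, -0.1551], [0.5297, -0.1546], [0.5441, -0.1486], [0.5689, -0.1433], [0.5702, -0.1428]]
```

```bash
python3 -c "
from h import *
st();plan([.548,-.1775,.087],.0155)"
```

```text
t 19.0 pos [ 0.581  -0.004   0.1066] yaw 0.0163 F [ 0.49 -0.5  -8.79] M [0.066 0.005 0.036] gap 0.0423 Ftool [0.48 0.51 8.79] q [-0.12  0.2   0.02  1.39  0.    1.43]
shift [-35.9 173.   19.5] turn 0.0008 cur yaw 0.0163 tool z [-0.e+00  6.e-04 -1.e+00]
```

Emit:
play_rows([
  [-3,15,0,0,0.45],
  [-9,40,0,0,0.45],
  [-16,75,0,0,0.45],
  [-24,110,0,0,0.45],
  [-31,145,0,0,0.45],
  [-35,165,0,0,0.45],
  [-36,173,0,0,0.45],
  [-36,173,5,0,0.45],
  [-36,173,15,0,0.45],
  [-36,173,20,0,0.45],
  [-36,173,20,0,0.45],
])

```text
clock: 20.1
tool_pos: [0.5467, -0.1754, 0.0843]
ee_rot: [-3.139, -0.03, 0.006]
wrist_force: [0.0, -0.1, -8.6]
finger_gap: 0.0422
```

```bash
python3 - <<'E'
from an import *
st()
for n in('scene','top'):
    p,d=snapshot(n);np.save(f'pics/{n}8.npy',d);cv2.imwrite(f'pics/{n}8.png',p[:,:,::-1])
    Q=cloud(n,d).reshape(-1,3)
    k=Q[(Q[:,2]>.117)&(Q[:,2]<.135)&(abs(Q[:,0]-.548)<.015)&(Q[:,1]>-.25)&(Q[:,1]<-.1)]
    print(n,np.sort(k[:,1])[[0,3,8,-9,-4,-1]].round(4))
    P=cloud(n,d)
    for y in(-.215,-.14): cyl(P,[.548,y,.106],.018)
plan([.548,-.1775,.047],.0155)
a=cv2.imread('pics/scene8.png')[130:330,180:360];b=cv2.imread('pics/top8.png')[190:350,270:450]
cv2.imwrite('pics/c8.png',np.hstack([cv2.resize(a,(395,439)),cv2.resize(b,(400,439))]))
E
```

```text
t 20.1 pos [ 0.5467 -0.1754  0.0843] yaw 0.0188 F [ 0.01 -0.1  -8.61] M [ 0.06  -0.013  0.026] gap 0.0422 Ftool [0.04 0.12 8.61] q [-0.43  0.2  -0.03  1.35  0.    1.12]
scene [-0.2317 -0.2307 -0.2302 -0.1196 -0.119  -0.1184]
cyl fit x@y0,slope,z,slope [ 5.470e-01 -1.780e-02  1.038e-01  2.000e-04] 321 y range [-0.2311 -0.198 ]
cyl fit x@y0,slope,z,slope [ 0.5458 -0.0225  0.1041  0.0221] 274 y range [-0.1577 -0.1221]
top [-0.1478 -0.146  -0.1457 -0.1203 -0.119  -0.1189]Traceback (most recent call last):
  File "<stdin>", line 9, in <module>
  File "an.py", line 11, in cyl
    print("cyl fit x@y0,slope,z,slope",r.x.round(4),len(c),"y range",np.percentile(c[:,1],[1,99]).round(4))
                                                                     ~~~~~~~~~~~~~^^^^^^^^^^^^^^^
    return _quantile_unchecked(
        a, q, axis, out, overwrite_input, method, keepdims, weights)
    return _ureduce(a,
                    func=_quantile_ureduce_func,
    ...<5 lines>...
                    overwrite_input=overwrite_input,
                    method=method)
    r = func(a, **kwargs)
    result = _quantile(arr,
                       quantiles=q,
    ...<2 lines>...
                       out=out,
                       weights=wgt)
    slices_having_nans = np.isnan(arr[-1, ...])
                                  ~~~^^^^^^^^^
IndexError: index -1 is out of bounds for axis 0 with size 0
```

```bash
python3 - <<'E'
from an import *
st();plan([.548,-.1775,.047],.0155)
a=cv2.imread('pics/scene8.png')[130:330,180:360]
snapshot("scene");p,d=snapshot("top");cv2.imwrite('pics/top8.png',p[:,:,::-1])
st();plan([.548,-.1775,.047],.0155)
b=cv2.imread('pics/top8.png')[190:350,270:450]
cv2.imwrite('pics/c8.png',np.hstack([cv2.resize(a,(395,439)),cv2.resize(b,(400,439))]))
E
```

```text
t 20.2 pos [ 0.5477 -0.1762  0.0859] yaw 0.0184 F [ 0.21 -0.76 -9.07] M [-0.037  0.002  0.007] gap 0.0422 Ftool [0.2  0.77 9.07] q [-0.43  0.2  -0.03  1.35  0.    1.12]
shift [ 0.3  1.3 38.9] turn 0.0029 cur yaw 0.0184 tool z [-1.2e-03  7.0e-04 -1.0e+00]
t 20.3 pos [ 0.5483 -0.1769  0.0869] yaw 0.0179 F [ 0.17  0.68 -8.82] M [0.051 0.034 0.042] gap 0.0428 Ftool [ 0.18 -0.68  8.82] q [-0.43  0.2  -0.03  1.35  0.    1.12]
shift [-0.4  0.6 39.9] turn 0.0024 cur yaw 0.0179 tool z [ 5.e-04 -2.e-04 -1.e+00]
```

View pics/c8.png

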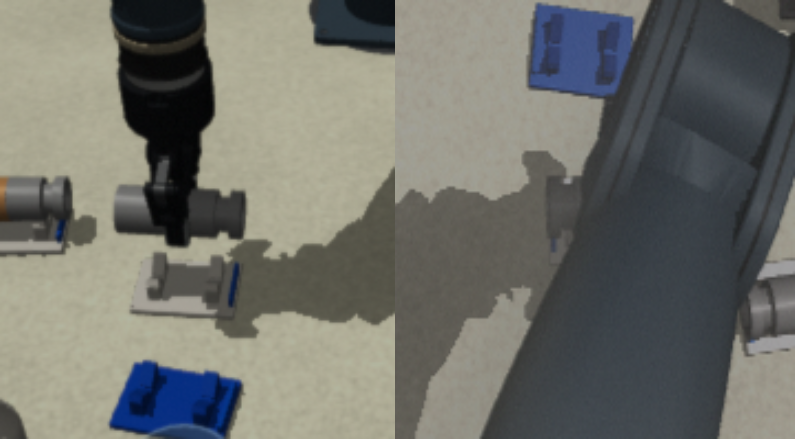

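Emit:
play_rows([
  [0,0.3,10,0.001,0.45],
  [0,0.3,22,0.001,0.45],
  [0,0.3,34,0.001,0.45],
  [0,0.3,44,0.001,0.45],
  [0,0.3,52,0.001,0.45],
  [0,0.3,55,0.001,0.45],
  [0,0.3,55,0.001,0.45],
  [0,0.3,55,0.001,0.45],
])

```text
clock: 21.1
tool_pos: [0.5484, -0.1778, 0.0321]
ee_rot: [3.141, 0.025, 0.001]
wrist_force: [-0.3, 0.3, -7.8]
finger_gap: 0.0425
```

```bash
python3 - <<'E'
from an import *
st()
E
```

```text
t 21.1 pos [ 0.5484 -0.1778  0.0321] yaw 0.016 F [-0.26  0.35 -7.79] M [ 0.026  0.009 -0.011] gap 0.0425 Ftool [-0.26 -0.35  7.79] q [-0.43  0.23 -0.1   1.24  0.    1.12]
```

Now I lower the last 5 mm slowly, watching the force.

Emit:
play_rows([
  [0,0,1,0,0.45],
  [0,0,2,0,0.45],
  [0,0,3,0,0.45],
  [0,0,3,0,0.45],
])

```text
clock: 21.5
tool_pos: [0.5479, -0.1776, 0.0286]
ee_rot: [-3.141, -0.025, 0.0]
wrist_force: [-0.3, -0.6, -9.0]
finger_gap: 0.0422
```

```bash
python3 - <<'E'
from an import *
st()
E
```

```text
t 21.5 pos [ 0.5479 -0.1776  0.0286] yaw 0.016 F [-0.25 -0.56 -8.98] M [ 0.102 -0.005  0.059] gap 0.0422 Ftool [-0.26  0.56  8.98] q [-0.43  0.23 -0.1   1.24  0.    1.12]
```

Emit:
play_rows([
  [0,0,0.6,0,0.45],
  [0,0,1.2,0,0.45],
  [0,0,1.2,0,0.45],
])

```text
clock: 21.8
tool_pos: [0.5481, -0.1777, 0.0277]
ee_rot: [3.141, 0.025, 0.0]
wrist_force: [-0.5, -0.3, -6.4]
finger_gap: 0.0423
```

```bash
python3 - <<'E'
from an import *
st()
E
```

```text
t 21.8 pos [ 0.5481 -0.1777  0.0277] yaw 0.016 F [-0.49 -0.3  -6.38] M [0.167 0.132 0.028] gap 0.0423 Ftool [-0.49  0.29  6.38] q [-0.43  0.23 -0.11  1.23 -0.    1.12]
```

Contact has begun: the load dropped from 8.6 to 6.4 N.

Emit:
play_rows([
  [0,0,0.7,0,0.45],
  [0,0,0.7,0,0.45],
])

```text
clock: 22.0
tool_pos: [0.5481, -0.1777, 0.0276]
ee_rot: [3.141, 0.025, 0.001]
wrist_force: [-2.7, -0.0, -2.6]
finger_gap: 0.0423
```

```bash
python3 - <<'E'
from an import *
st()
E
```

```text
t 22.0 pos [ 0.5481 -0.1777  0.0276] yaw 0.016 F [-2.68 -0.02 -2.56] M [0.228 0.368 0.034] gap 0.0423 Ftool [-2.68 -0.02  2.56] q [-0.43  0.23 -0.11  1.23 -0.    1.12]
```

Emit:
play_rows([
  [0,0,0.7,0,0.45],
  [0,0,0.7,0,0.45],
])

```text
clock: 22.2
tool_pos: [0.5482, -0.1777, 0.0275]
ee_rot: [3.141, 0.025, 0.001]
wrist_force: [-4.7, 1.5, 2.6]
finger_gap: 0.0425
```

```bash
python3 - <<'E'
from an import *
st()
E
```

```text
t 22.2 pos [ 0.5482 -0.1777  0.0275] yaw 0.0161 F [-4.67  1.54  2.57] M [0.414 0.872 0.056] gap 0.0425 Ftool [-4.64 -1.61 -2.58] q [-0.43  0.23 -0.11  1.23 -0.    1.12]
```

Emit:
play_rows([
  [-0.9,0,-0.3,0,0.45],
  [-0.9,0,-0.3,0,0.45],
])

```text
clock: 22.4
tool_pos: [0.5481, -0.1777, 0.0274]
ee_rot: [3.141, 0.025, 0.004]
wrist_force: [-2.0, 2.3, 3.0]
finger_gap: 0.0424
```

```bash
python3 - <<'E'
from an import *
st()
E
```

```text
t 22.4 pos [ 0.5481 -0.1777  0.0274] yaw 0.0162 F [-2.    2.34  3.01] M [0.489 0.321 0.034] gap 0.0424 Ftool [-1.95 -2.37 -3.02] q [-0.43  0.23 -0.11  1.23  0.    1.12]
```

Emit:
play_rows([
  [-0.3,0,-0.5,0,0.5],
  [-0.3,0,-0.5,0,0.55],
  [-0.3,0,-0.5,0,0.65],
  [-0.3,0,-0.5,0,0.7],
  [-0.3,0,-0.5,0,0.7],
])

```text
clock: 22.9
tool_pos: [0.5471, -0.1779, 0.027]
ee_rot: [3.141, 0.025, 0.001]
wrist_force: [0.1, 0.9, -0.4]
finger_gap: 0.06
```

```bash
python3 - <<'E'
from an import *
st()
E
```

```text
t 22.9 pos [ 0.5471 -0.1779  0.027 ] yaw 0.0159 F [ 0.14  0.88 -0.38] M [0.071 0.053 0.038] gap 0.06 Ftool [ 0.15 -0.88  0.38] q [-0.43  0.23 -0.11  1.23 -0.    1.12]
```

Emit:
play_rows([
  [0,0,-15,0,0.7],
  [0,0,-40,0,0.7],
  [0,0,-85,0,0.7],
  [0,0,-135,0,0.7],
  [0,0,-185,0,0.7],
  [0,0,-235,0,0.7],
  [-50,-50,-250,0,0.7],
  [-80,-100,-250,0,0.7],
  [-100,-150,-250,0,0.7],
  [-100,-180,-250,0,0.7],
  [-100,-180,-250,0,0.7],
])

```text
clock: 24.0
tool_pos: [0.4425, 0.0042, 0.2793]
ee_rot: [-3.14, -0.032, -0.005]
wrist_force: [0.5, -0.6, -0.5]
finger_gap: 0.0597
```

```bash
python3 - <<'E'
from an import *
st()
for n in('scene','top'):
    p,d=snapshot(n);np.save(f'pics/{n}9.npy',d);cv2.imwrite(f'pics/{n}9.png',p[:,:,::-1])
    P=cloud(n,d);Q=P.reshape(-1,3)
    k=Q[(Q[:,2]>.058)&(Q[:,2]<.075)&(abs(Q[:,0]-.548)<.015)&(Q[:,1]>-.25)&(Q[:,1]<-.1)]
    print(n,np.sort(k[:,1])[[0,3,8,-9,-4,-1]].round(4) if len(k)>20 else len(k))
    try: cyl(P,[.548,-.177,.046],.05)
    except Exception as e: print(e)
    for r in pinpoint(n,"knob")[:2]+pinpoint(n,"stand")[:1]:
        print((np.array(camera_model(n)["pose"])@np.r_[r["centre"],1])[:3].round(4),r["score"])
a=cv2.imread('pics/scene9.png')[130:330,180:360];b=cv2.imread('pics/top9.png')[190:350,270:450]
cv2.imwrite('pics/c9.png',np.hstack([cv2.resize(a,(395,439)),cv2.resize(b,(400,439))]))
E
```

```text
t 24.0 pos [0.4425 0.0042 0.2793] yaw 0.0204 F [ 0.52 -0.55 -0.54] M [-0.029 -0.008 -0.055] gap 0.0597 Ftool [0.51 0.56 0.54] q [-0.14 -0.15  0.    1.72  0.    1.41]
scene [-0.2336 -0.2327 -0.2324 -0.1214 -0.121  -0.1207]
cyl fit x@y0,slope,z,slope [ 0.5471 -0.0183  0.0468 -0.0041] 909 y range [-0.2265 -0.1284]
[0.5275 0.1844 0.2085] 0.74
[ 0.5455 -0.1768  0.0416] 0.55
[ 0.5765  0.2074 -0.0031] 0.73
top [-0.2343 -0.2341 -0.2324 -0.1222 -0.1209 -0.1207]
cyl fit x@y0,slope,z,slope [ 0.5478 -0.0188  0.0464 -0.0033] 868 y range [-0.226  -0.1285]
[ 0.485  -0.3685  0.0018] 0.34
[ 5.791e-01  2.050e-01 -2.000e-04] 0.75
```

View pics/c9.png

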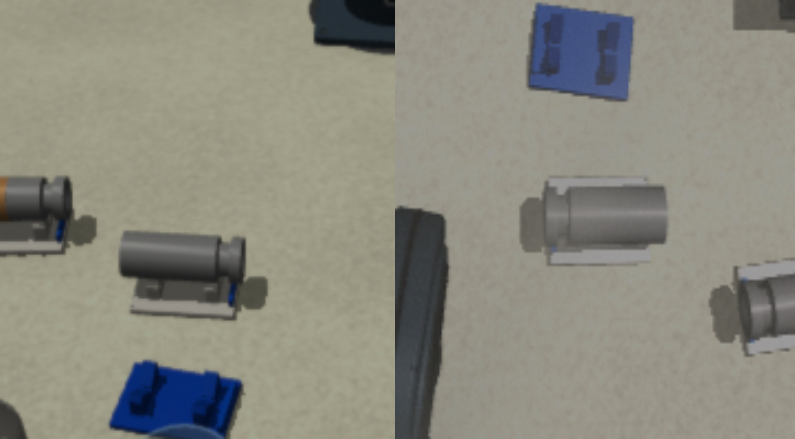

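View pics/scene9.png

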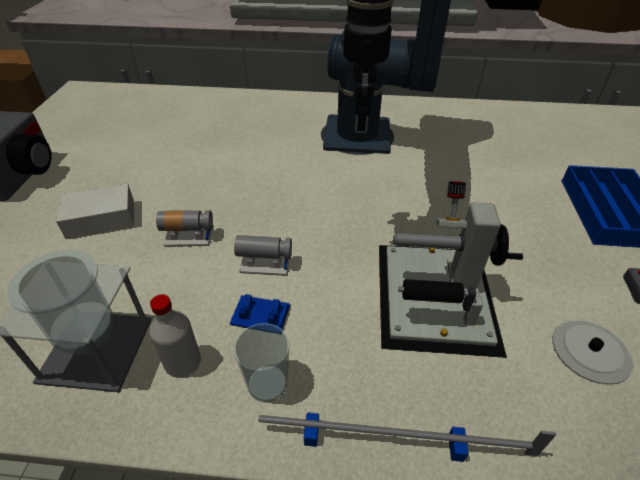

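```bash
python3 -c "
from h import *
st();plan([.509,.1828,.245],.0165)"
```

```text
t 24.3 pos [ 0.4444 -0.0005  0.2768] yaw 0.0143 F [-0.02 -0.05  0.16] M [-0.024  0.05   0.014] gap 0.0594 Ftool [-0.02  0.05 -0.16] q [-0.15 -0.14  0.01  1.72 -0.    1.4 ]
shift [  67.2 -182.4   31.6] turn -0.0022 cur yaw 0.0143 tool z [-1.e-04 -6.e-04 -1.e+00]
```

Emit:
play_rows([
  [15,-40,0,0,0.3],
  [30,-80,0,0,0],
  [45,-125,0,0,0],
  [60,-165,0,0,0],
  [67,-182,0,0,0],
  [67,-182,10,0,0],
  [67,-182,25,0,0],
  [67,-182,31,0,0],
  [67,-182,31,0,0],
  [67,-182,31,0,0],
])

```text
clock: 25.3
tool_pos: [0.5081, 0.1826, 0.2459]
ee_rot: [3.141, 0.022, -0.0]
wrist_force: [0.6, -1.1, 0.3]
finger_gap: -0.0002
```

```bash
python3 - <<'E'
from h import *
st()
for n in('scene','top'):
    p,d=snapshot(n);np.save(f'pics/{n}10.npy',d);cv2.imwrite(f'pics/{n}10.png',p[:,:,::-1])
Q=cloud('scene',np.load('pics/scene10.npy')).reshape(-1,3)
k=Q[(abs(Q[:,0]-.509)<.04)&(abs(Q[:,1]-.183)<.03)&(Q[:,2]>.2)]
for lo in np.arange(.2,.3,.008):
    a=k[(k[:,2]>lo)&(k[:,2]<lo+.008)]
    if len(a)>4: print(round(lo,3),len(a),np.percentile(a[:,:2],[3,97],axis=0).round(4).tolist())
a=cv2.imread('pics/scene10.png')[90:270,390:520];b=cv2.imread('pics/top10.png')[190:320,110:240]
cv2.imwrite('pics/c10.png',np.hstack([cv2.resize(a,(390,540)),cv2.resize(b,(400,540))]))
E
```

```text
t 25.3 pos [0.5081 0.1826 0.2459] yaw 0.0142 F [ 0.64 -1.09  0.34] M [ 0.009  0.006 -0.001] gap -0.0002 Ftool [ 0.62  1.1  -0.34] q [ 0.22  0.09  0.17  1.65 -0.    1.78]
0.2 48 [[0.5316, 0.1679], [0.5486, 0.1969]]
0.208 94 [[0.5316, 0.1681], [0.5473, 0.1961]]
0.216 104 [[0.5204, 0.1689], [0.5431, 0.1962]]
0.224 52 [[0.5274, 0.1717], [0.5392, 0.1933]]
0.24 8 [[0.5134, 0.1758], [0.5152, 0.1915]]
0.248 36 [[0.5038, 0.1719], [0.5205, 0.193]]
0.256 59 [[0.5058, 0.1719], [0.5226, 0.1933]]
0.264 61 [[0.5059, 0.1719], [0.5229, 0.1933]]
0.272 55 [[0.5053, 0.1719], [0.5231, 0.1929]]
0.28 23 [[0.5018, 0.1712], [0.5227, 0.1884]]
0.288 46 [[0.4852, 0.1691], [0.5399, 0.1924]]
0.296 83 [[0.4794, 0.1703], [0.5457, 0.1935]]
```

View pics/c10.png

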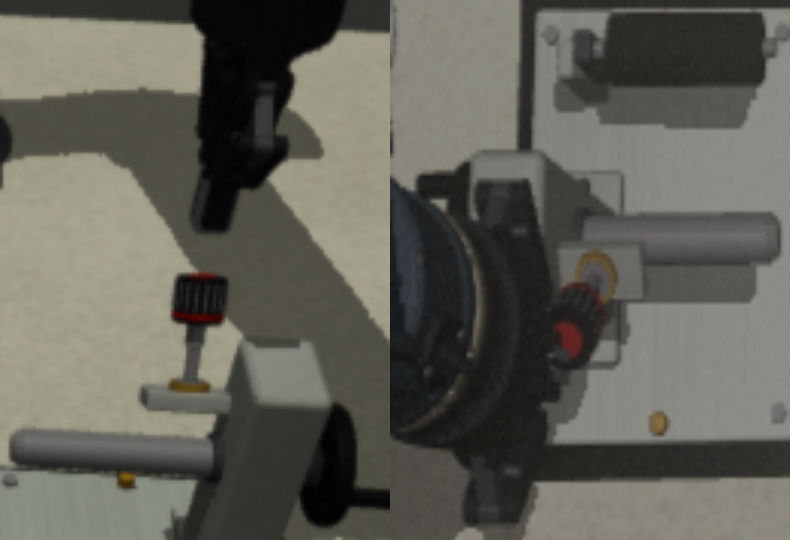

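Emit:
play_rows([
  [0,0,8,0,0],
  [0,0,15,0,0],
  [0,0,19,0,0],
  [0,0,19,0,0],
  [0,0,19,0,0],
])

```text
clock: 25.9
tool_pos: [0.5078, 0.1838, 0.2265]
ee_rot: [3.141, 0.025, -0.001]
wrist_force: [0.1, 0.4, -0.7]
finger_gap: -0.0
```

```bash
python3 -c "
from h import *
st();kf()"
```

```text
t 25.9 pos [0.5078 0.1838 0.2265] yaw 0.0162 F [ 0.07  0.41 -0.74] M [ 0.012 -0.006 -0.02 ] gap -0.0 Ftool [ 0.08 -0.41  0.74] q [0.22 0.09 0.13 1.62 0.   1.78]
axial F on tool along knob out -0.68 perp -0.31
```

Emit:
play_rows([
  [0.5,0,0.87,0,0],
  [1,0,1.73,0,0],
  [1.5,0,2.6,0,0],
  [1.5,0,2.6,0,0],
])

```text
clock: 26.3
tool_pos: [0.5096, 0.1838, 0.2241]
ee_rot: [3.141, 0.025, -0.0]
wrist_force: [0.4, -0.4, -1.0]
finger_gap: 0.0003
```

```bash
python3 -c "
from h import *
st();kf()"
```

```text
t 26.3 pos [0.5096 0.1838 0.2241] yaw 0.016 F [ 0.38 -0.36 -1.03] M [0.033 0.069 0.023] gap 0.0003 Ftool [0.37 0.36 1.03] q [0.22 0.09 0.13 1.61 0.   1.78]
axial F on tool along knob out -1.08 perp -0.19
```

Emit:
play_rows([
  [0.5,0,0.87,0,0],
  [1,0,1.73,0,0],
  [1.5,0,2.6,0,0],
  [1.5,0,2.6,0,0],
])

```text
clock: 26.7
tool_pos: [0.511, 0.1838, 0.2214]
ee_rot: [3.141, 0.025, -0.001]
wrist_force: [0.3, -0.3, 0.2]
finger_gap: 0.0
```

```bash
python3 -c "
from h import *
st();kf()"
```

```text
t 26.7 pos [0.511  0.1838 0.2214] yaw 0.0159 F [ 0.33 -0.34  0.15] M [ 0.045 -0.043 -0.008] gap 0.0 Ftool [ 0.32  0.35 -0.15] q [ 0.22  0.09  0.13  1.61 -0.    1.78]
axial F on tool along knob out -0.03 perp 0.36
```

Emit:
play_rows([
  [0.5,0,0.87,0,0],
  [1,0,1.73,0,0],
  [1.5,0,2.6,0,0],
  [1.5,0,2.6,0,0],
])

```text
clock: 27.1
tool_pos: [0.5125, 0.1839, 0.219]
ee_rot: [-3.141, -0.025, -0.0]
wrist_force: [-0.3, -0.2, 0.1]
finger_gap: 0.0004
```

```bash
python3 -c "
from h import *
st();kf()"
```

```text
t 27.1 pos [0.5125 0.1839 0.219 ] yaw 0.016 F [-0.32 -0.2   0.09] M [ 0.03   0.017 -0.03 ] gap 0.0004 Ftool [-0.32  0.19 -0.09] q [0.22 0.1  0.13 1.6  0.   1.78]
axial F on tool along knob out 0.24 perp -0.23
```

Emit:
play_rows([
  [0.5,0,0.87,0,0],
  [1,0,1.73,0,0],
  [1.5,0,2.6,0,0],
  [1.5,0,2.6,0,0],
])

```text
clock: 27.5
tool_pos: [0.514, 0.1839, 0.2165]
ee_rot: [-3.141, -0.025, -0.0]
wrist_force: [-1.8, -0.5, 2.5]
finger_gap: -0.0002
```

```bash
python3 -c "
from h import *
st();kf()
for n in('scene','top'):
    p,d=snapshot(n);cv2.imwrite(f'pics/{n}11.png',p[:,:,::-1])
a=cv2.imread('pics/scene11.png')[90:270,390:520];b=cv2.imread('pics/top11.png')[190:320,110:240]
cv2.imwrite('pics/c11.png',np.hstack([cv2.resize(a,(390,540)),cv2.resize(b,(400,540))]))
"
```

```text
t 27.5 pos [0.514  0.1839 0.2165] yaw 0.016 F [-1.84 -0.46  2.46] M [-0.072  0.319 -0.029] gap -0.0002 Ftool [-1.85  0.43 -2.46] q [0.22 0.1  0.12 1.6  0.   1.78]
axial F on tool along knob out 3.05 perp -0.37
```

View pics/c11.png

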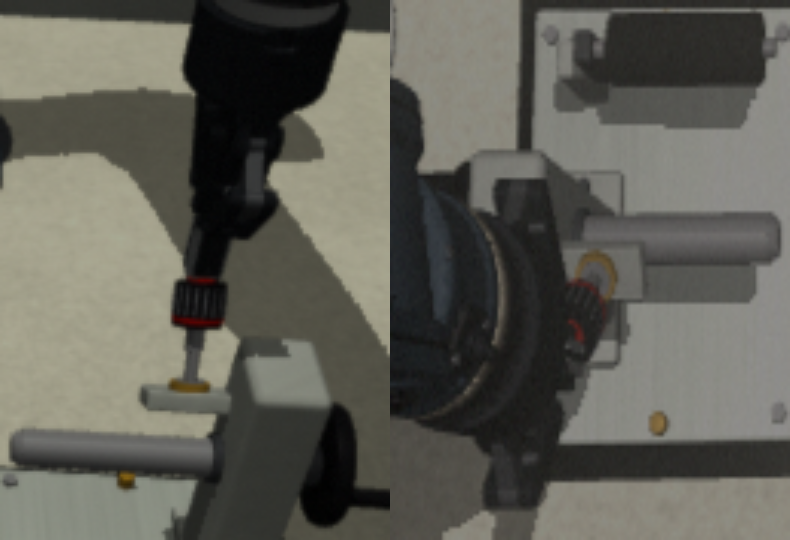

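Emit:
play_rows([
  [0.5,0,0.87,0,0],
  [1,0,1.73,0,0],
  [1.5,0,2.6,0,0],
  [2,0,3.46,0,0],
  [2,0,3.46,0,0],
])

```text
clock: 28.1
tool_pos: [0.516, 0.1839, 0.2122]
ee_rot: [3.141, 0.025, -0.001]
wrist_force: [0.4, 0.0, -1.4]
finger_gap: -0.0
```

```bash
python3 -c "
from h import *
st();kf()"
```

```text
t 28.1 pos [0.516  0.1839 0.2122] yaw 0.016 F [ 0.42  0.01 -1.38] M [ 0.033 -0.025  0.002] gap -0.0 Ftool [ 0.42 -0.    1.38] q [ 0.22  0.1   0.12  1.59 -0.    1.77]
axial F on tool along knob out -1.41 perp -0.33
```

Emit:
play_rows([
  [0.5,0,0.87,0,0],
  [1,0,1.73,0,0],
  [1.5,0,2.6,0,0],
  [2,0,3.46,0,0],
  [2,0,3.46,0,0],
])

```text
clock: 28.6
tool_pos: [0.518, 0.1839, 0.2093]
ee_rot: [3.141, 0.025, -0.0]
wrist_force: [-0.0, 0.3, -0.1]
finger_gap: -0.0
```

```bash
python3 -c "
from h import *
st();kf()"
```

```text
t 28.6 pos [0.518  0.1839 0.2093] yaw 0.016 F [-0.02  0.34 -0.06] M [ 0.036 -0.019  0.043] gap -0.0 Ftool [-0.01 -0.34  0.06] q [0.22 0.11 0.12 1.58 0.   1.77]
axial F on tool along knob out -0.04 perp -0.05
```

```bash
python3 -c "
from h import *
for n in('scene','top'):
    p,d=snapshot(n);cv2.imwrite(f'pics/{n}12.png',p[:,:,::-1])
a=cv2.imread('pics/scene12.png')[90:270,390:520];b=cv2.imread('pics/top12.png')[190:320,110:240]
cv2.imwrite('pics/c12.png',np.hstack([cv2.resize(a,(390,540)),cv2.resize(b,(400,540))]))
"
```

```text
(no output)
```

View pics/c12.png

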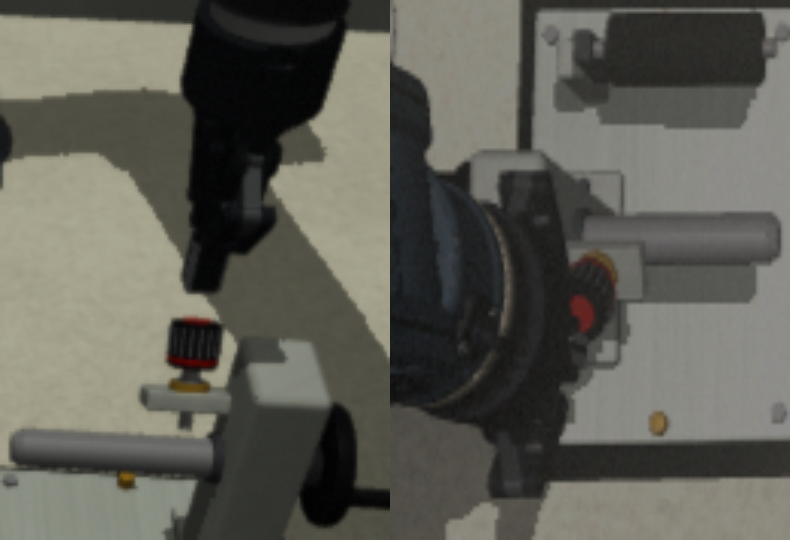

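Emit:
play_rows([
  [1.5,0,2.6,0,0],
  [3,0,5.2,0,0],
  [4.5,0,7.8,0,0],
  [6,0,10.4,0,0],
  [7.5,0,13,0,0],
  [8.5,0,14.7,0,0],
  [8.5,0,14.7,0,0],
])

```text
clock: 29.4
tool_pos: [0.5261, 0.1841, 0.1954]
ee_rot: [-3.141, -0.025, 0.001]
wrist_force: [-2.4, 0.1, 2.3]
finger_gap: -0.0001
```

```bash
python3 -c "
from h import *
st();kf()"
```

```text
t 29.4 pos [0.5261 0.1841 0.1954] yaw 0.016 F [-2.42  0.1   2.34] M [-0.051  0.464 -0.022] gap -0.0001 Ftool [-2.42 -0.14 -2.33] q [0.22 0.13 0.11 1.56 0.   1.77]
axial F on tool along knob out 3.23 perp -0.93
```

Emit:
play_rows([
  [0.5,0,0.87,0,0],
  [1,0,1.73,0,0],
  [1,0,1.73,0,0],
])

```text
clock: 29.7
tool_pos: [0.5263, 0.1841, 0.1951]
ee_rot: [-3.141, -0.026, 0.001]
wrist_force: [-6.9, -0.2, 9.6]
finger_gap: 0.0002
```

```bash
python3 -c "
from h import *
st();kf()"
```

```text
t 29.7 pos [0.5263 0.1841 0.1951] yaw 0.0163 F [-6.91 -0.16  9.6 ] M [-0.185  1.327 -0.009] gap 0.0002 Ftool [-6.92  0.05 -9.6 ] q [0.22 0.13 0.11 1.56 0.   1.77]
axial F on tool along knob out 11.77 perp -1.19
```

Emit:
play_rows([
  [-2,0,-4,0,0],
  [-10,0,-20,0,0],
  [-30,0,-60,0,0],
  [-60,30,-90,0,0],
  [-100,80,-95,0,0],
  [-120,130,-95,0,0.3],
  [-120,180,-95,0,0.3],
  [-120,180,-95,0,0.3],
  [-120,180,-95,0,0.3],
])

```text
clock: 30.6
tool_pos: [0.4104, -0.0, 0.2881]
ee_rot: [3.141, 0.018, 0.002]
wrist_force: [-0.2, -0.4, -0.4]
finger_gap: 0.0257
```

```bash
python3 - <<'E'
from an import *
st();o=np.array([.577,.2055,.125]);ps=.0165
for t in('0','13'):
  for n in('scene','top'):
    if t=='13':
        p,d=snapshot(n);np.save(f'pics/{n}13.npy',d);cv2.imwrite(f'pics/{n}13.png',p[:,:,::-1])
    d=np.load(f'pics/{n}{t}.npy');D=cloud(n,d).reshape(-1,3)-o
    S=np.c_[D[:,0]*np.cos(ps)+D[:,1]*np.sin(ps),-D[:,0]*np.sin(ps)+D[:,1]*np.cos(ps),D[:,2]]
    A=S@[-.5,0,.866];B=S@[.866,0,.5]
    k=(abs(S[:,1]+.022)<.011)&(abs(B)<.011)&(A>.06)&(A<.12)
    print(t,n,"knob face A",np.median(A[k]).round(4),np.percentile(A[k],[80,95]).round(4),k.sum())
    Q=D+o;h=Q[(abs(Q[:,2]-.2)<.006)&(abs(Q[:,0]-.577)<.02)&(Q[:,1]>.212)&(Q[:,1]<.24)];print("  head top z",h[:,2].mean().round(4))
    c=cv2.imread(f'pics/{n}0.png').astype(int);e=cv2.imread(f'pics/{n}13.png')
    if e is not None and t=='13':
        print("  spare diff",np.abs(c-e)[(slice(205,250),slice(150,218)) if n=='scene' else (slice(280,325),slice(418,490))].mean(), 'stand diff',np.abs(c-e)[(slice(290,345),slice(390,500)) if n=='scene' else (slice(190,240),slice(160,245))].mean())
for n in('scene','top'): cyl(cloud(n,np.load(f'pics/{n}13.npy')),[.548,-.177,.046],.05)
a=[cv2.imread(f'pics/scene{t}.png')[170:320,370:520] for t in('0','13')]
cv2.imwrite('pics/c13.png',np.hstack([cv2.resize(x,(400,400),interpolation=2) for x in a]))
E
```

```text
t 30.6 pos [ 0.4104 -0.      0.2881] yaw 0.0113 F [-0.19 -0.41 -0.38] M [ 0.027 -0.015 -0.038] gap 0.0257 Ftool [-0.19  0.4   0.38] q [-0.16 -0.23 -0.04  1.75 -0.    1.4 ]
0 scene knob face A 0.0844 [0.0852 0.0854] 32
  head top z 0.2006
0 top knob face A 0.0836 [0.0851 0.0861] 147
  head top z 0.1998
13 scene knob face A 0.0844 [0.0852 0.0854] 33
  head top z 0.2005
  spare diff 0.7124183006535948 stand diff 0.774710743801653
13 top knob face A 0.084 [0.0854 0.0862] 140
  head top z 0.1998
  spare diff 12.37037037037037 stand diff 13.66078431372549
cyl fit x@y0,slope,z,slope [ 0.5471 -0.0194  0.0469 -0.002 ] 911 y range [-0.226  -0.1283]
cyl fit x@y0,slope,z,slope [ 0.5478 -0.017   0.0465 -0.0006] 869 y range [-0.226  -0.1285][ WARN:0@0.684] global loadsave.cpp:275 findDecoder imread_('pics/scene13.png'): can't open/read file: check file path/integrity
[ WARN:0@0.785] global loadsave.cpp:275 findDecoder imread_('pics/top13.png'): can't open/read file: check file path/integrity
```

View pics/c13.png

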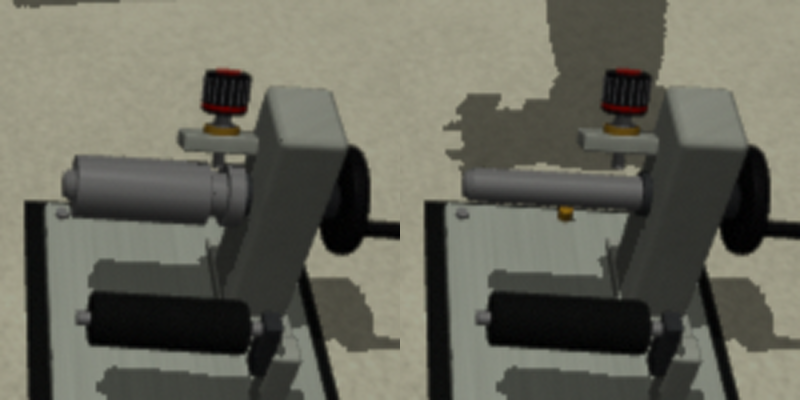

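View pics/top13.png

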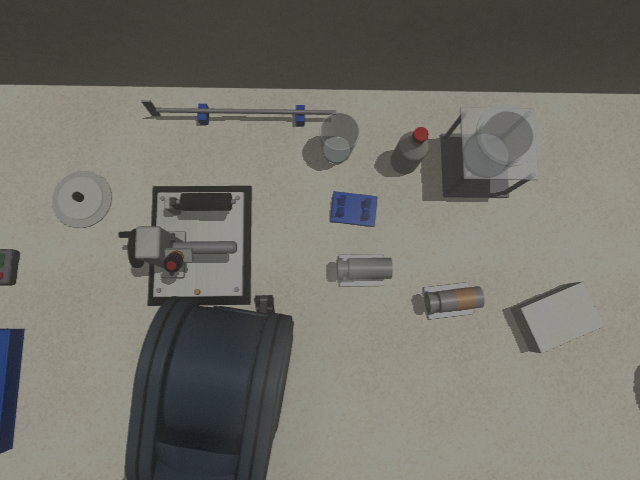

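The knob, stand and spare look just as they did at the start, and the cylinder lies centred in the white cradle at top (365,268). I'm handing the job in.

```bash
python3 -c "
from rig import *
print(job_done(),get_state()['clock'])"
```

```text
the job is handed in; nothing more can be done
the job is handed in; nothing more can be done
```

The job is done and handed in at about 31 s of the 72 s allowed.

**Knob out:** I pulled the knob by feel. The pull peaked at about 13.5 N, fell to nothing and turned over-centre at about 20 mm. It met its stop at about 26.6 mm and stayed out when I let go. Pictures show the stand did not move.

**Cylinder off:** I slid the cylinder 29 mm while it hung on the mandrel, with about 2.5 N of drag. I then gripped it again at its middle and took it off the open end with under about 1 N of side force.

**Cylinder in the cradle:** I lowered it into the white cradle by feel and let go.
- Its middle is at y = -0.1773 m against -0.177 m for the cradle.
- Its axis is 46.5 mm high, against 46 mm in the text.
- It lies within about 0.005 rad of the cradle's direction.

**Knob back in:** I pushed it past the snap, followed it to the rigid stop and checked it with about 12 N. In depth its face is where it was at the start, to within 0.5 mm.

**Checks that disagreed:** The spare and stand are unchanged in the scene picture. The numeric before-and-after difference in the top view was large, about 12–14 grey levels. There the spare shows at the same pixels and the headstock height is unchanged. I took the difference for a brightness change but did not check it.

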